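Turn three agar dishes over in a turnover cradle

ROBOT

A 7-joint arm with a two-finger parallel gripper is mounted at the origin on the work surface. World frame = base frame: x ahead of the robot, y to its left, z up, the work surface at z = 0. Lengths are in m, angles in degrees, forces in N, time in s.
With the tool pointing down it reaches from about 0.425 to 1.025 m from the base axis. Payload 9.4 kg.
Tool frame: the origin (TCP) lies between the finger pads; the fingertips stand robot.tips_ahead ahead of it and the grasp point (between the pads) lies 5 mm behind it (robot.tips_ahead is the distance from the TCP to the fingertips, in m); y points along the fingers, z is the direction in which the jaws open and shut, and the axes are right-handed (so a half turn about y gives the same grasp; the last joint's range is limited). The gripper opens to 85 mm and grips with 20 to 120 N. Pads are 22 mm wide; open, the fingers measure 114 mm over their backs; the gripper's body (76 mm by 85 mm) begins 54 mm behind the grasp point. The pads swing forward as they close: fully open they stand 13 mm farther back than shut.
Start: joints at [71.179, 34.337, -0.143, 91.639, 0.103, 54.024, -4.572], TCP at [0.181, -0.702, 0.245] pointing down, gripper open.
Joint ranges: [-147.43, 147.43], [-19.82, 112.94], [-74.19, 73.91], [6.32, 146.72], [-59.91, 239.91], [6.04, 106.73], [-150.56, 150.56]. Speed limits (degrees/s): [127.2, 127.2, 172.46, 172.46, 180, 180, 180].

INTERFACE

Orientations are given as [roll, pitch, yaw] about the fixed x, y, z axes, in that order (R = Rz(yaw) Ry(pitch) Rx(roll)).
In Python, from rig import robot, imaging gives the robot as it stands. The module is installed in compiled form; this text tells all that it offers.
- The arm moves only by the tool play_rows, never from a script. Its argument "increments" is a list of rows, each an object of numbers: "x", "y", "z": the shift along the tool's x, y, z normalised to -1 to 1, where 1 is 0.04 m; "yaw": the turn about the tool's y normalised to -1 to 1, where 1 is 10 degrees; "jaw": the opening, from -1 (shut) to 1 (fully open), so that 0 is half open. In form: [{"x": .., "y": .., "z": .., "yaw": .., "jaw": ..}, ...]. A call has 1 to 12 rows; each row shifts and turns the pose as measured when the row begins, along the tool's axes as they then stand; what a row does not reach is not made up. A row lasts 1/8 s, in which the tool goes at most 62.5 mm and 10.7 degrees, less where a joint would pass 70% of its speed; a pose out of reach is approached as far as the arm can. A call with a number of a shift or a turn outside -1 to 1 is refused whole. A call with a gripper value outside its range is refused whole. The fingers move at their own pace and stop on an object; the grip force is fixed at half the most. Time passes only in rows, so rows that do not move let the fingers close. It gives the time, the measured TCP pose, the force and the opening at its end, in the units of the state.
- robot.sense(): the state, without advancing time (a new reading comes with each control period).
- imaging.grab_frame(name): name is "scene" or "top" or "wrist"; returns a dict with "pixels" (400x640x3 uint8, red, green, blue), "z_map" (400x640 float32, m along the optical axis (not along the pixel's ray), 0 where there is no reading), "vfov" (degrees; the focal length in pixels is half the picture's height over the tangent of half this angle, whatever the lens; pixels are square), "cx", "cy" (the principal point, pixels), "pose" (4x4, takes a point from camera to world coordinates); the wrist camera has in their place "tool_from_camera" (4x4, takes a point from camera to tool coordinates, whose origin is the TCP and whose axes are the tool frame's). Camera axes: x right, y down, z forward; pixel columns grow to the right and rows downward; lengths in m; the calibration is good to about 2 mm. A picture is of the moment at which its call begins: read the wrist's pose just before it.
- robot.hand_in(): hands the job in, once; it reports no verdict.
The state is a dict: "t": time; "joint_positions": joint angles; "dq": joint speeds; "joint_efforts": joint torques, N m; "position": TCP position; "tool_rot": TCP orientation; "force": force on the tool from outside, world axes, zero at the start; "moment": the same for the moment, N m; "width": finger opening in m.
Only numpy, scipy, OpenCV 4.12 (cv2) and the standard library are available. Lean on these libraries where they do the work, as an engineer would, in place of code of your own. Each camera call takes 0.05 s, during which the arm holds its last target.

TASK

Three freshly spread agar dishes lie in the turnover cradle and must be turned upside down for incubation without losing their loose lids. Shut the cradle's empty leaf over them, turn the shut cradle fully over to the other side, then fold the now empty upper leaf all the way back to where it lay, so that the three dishes lie upside down on their lids in the cups of the other leaf. Swing the leaves gently without slamming them, and leave the other things on the bench alone.

Things in the scene. Friction and masses are not known exactly. Their poses are not given: they have to be found in the camera images.
- cradle: turnover cradle of plain aluminium, fixed: base 262 x 200 x 10 mm, bearing blocks 61 mm high, one spindle carrying two leaves like an open book. Origin: centre of the underside, on the table. x runs along the spindle, y points level from it to the side where the tray leaf with the dishes starts, z up. If the tray leaf is swung over with the cradle shut, it pushes the cover along and it stays shut.
- hinge_mid (a point): middle of the spindle, turning axis of both leaves, 50 mm above the table, along the cradle's x. Leaves at the same angle are shut: corner posts meet, cup floors 17 mm apart (dishes have 1 mm play). Each leaf: plate 222 mm along the spindle, 20 to 100 mm from it, 8.5 mm thick, 0.28 kg, clear back, a row of three round cups 4.5 mm deep.
- tray (a joint): angle of the tray leaf (cups 57 mm across), rad. 0 = flat on the cradle's +y side, cups up, where it starts with the dishes; grows as its free edge rises and goes over; 3.14 = turned over flat on the -y side, cups down. Hard stops at both ends. Stiff friction hinge (about 0.4 N m): it stays at any angle where it is left.
- cover (a joint): angle of the empty cover leaf (cups 63 mm across), rad, same spindle and direction. 0 = shut over the tray leaf lying at 0; 3.14 = flat on the -y side, cups up. Starts part to nearly fully open. Same stops and friction hinge: it stays where it is left. Pulled by its own handle it parts from the tray leaf.
- tray_handle (a point): centre of the tray leaf's T-handle: black crossbar (sleeve) 16 mm thick, 40 mm long with flat ends, parallel to the spindle, on a 10 mm stem from the leaf's free edge; 22 mm clear between bar and leaf. 130 mm from the spindle, 40 mm from the middle towards cradle +x, 9 mm to the leaf's back: 41 mm above the table at angle 0, 59 mm at 3.14. The bar revolves freely about its own length on the stem.
- cover_handle (a point): centre of the cover leaf's T-handle, same kind and size: 130 mm from the spindle, 40 mm from the middle towards the cradle's -x, 9 mm to the leaf's back: 59 mm above the table at angle 0 (shut), 41 mm at 3.14.
- dish1: bottom half of a small agar dish, clear with a straw-coloured disc of agar, 54 mm across, 14 mm high, 25 g, loose in the tray leaf's cup nearest the cradle's -x end. Origin: centre of its underside; z points from underside to mouth, up at the start.
- lid1: clear loose lid of dish1, 60 mm across, 10 mm high, 12 g, resting on it and overlapping its wall. Origin: centre of its lower rim, 6 mm above the dish's underside when on; z points to its closed face, up at the start. Dish and lid together are 16 mm high.
- cover_cup1 (a point): a point on the axis of the cover leaf's cup nearest the cradle's -x end, 16 mm in front of the cup's floor: where the underside (origin) of dish1 lies once the dish, upside down on its lid, rests in that cup
- dish2: bottom half of a small agar dish, clear with a straw-coloured disc of agar, 54 mm across, 14 mm high, 25 g, loose in the tray leaf's cup in the middle. Origin: centre of its underside; z points from underside to mouth, up at the start.
- lid2: clear loose lid of dish2, 60 mm across, 10 mm high, 12 g, resting on it and overlapping its wall. Origin: centre of its lower rim, 6 mm above the dish's underside when on; z points to its closed face, up at the start. Dish and lid together are 16 mm high.
- cover_cup2 (a point): a point on the axis of the cover leaf's cup in the middle, 16 mm in front of the cup's floor: where the underside (origin) of dish2 lies once the dish, upside down on its lid, rests in that cup
- dish3: bottom half of a small agar dish, clear with a straw-coloured disc of agar, 54 mm across, 14 mm high, 25 g, loose in the tray leaf's cup nearest the cradle's +x end. Origin: centre of its underside; z points from underside to mouth, up at the start.
- lid3: clear loose lid of dish3, 60 mm across, 10 mm high, 12 g, resting on it and overlapping its wall. Origin: centre of its lower rim, 6 mm above the dish's underside when on; z points to its closed face, up at the start. Dish and lid together are 16 mm high.
- cover_cup3 (a point): a point on the axis of the cover leaf's cup nearest the cradle's +x end, 16 mm in front of the cup's floor: where the underside (origin) of dish3 lies once the dish, upside down on its lid, rests in that cup
- tube_rack: grey microtube rack 75 x 130 x 44 mm with white tubes; a bystander, not part of the job. Origin: centre of its underside.
- spare_dishes: stack of two closed empty dishes 60 mm across, 32 mm high; a bystander, not part of the job. Origin: centre of its underside.
- media_bottle: small glass bottle with a screw cap, 56 mm across, 100 mm high and more with the cap; a bystander, not part of the job. Origin: centre of its underside.
- sample_tub: round lidded plastic tub 106 mm across, 80 mm high; a bystander, not part of the job. Origin: centre of its underside.
- marker: marker pen lying down, 132 mm long, 13 mm thick; a bystander, not part of the job. Origin: centre of its underside.
- forceps: steel forceps lying flat, 120 mm long; a bystander, not part of the job. Origin: centre of its underside.

How it is judged:
By the outcome, as a careful person would: the job done as asked, in the order asked, and still so for the second after the job is handed in, with the robot touching nothing.
It also fails if it takes over 64 s, if anything falls off the work surface, if the arm or the gripper's body presses on something with over 40 N, if the wrist force passes 120 N, or if a joint passes its speed limit or range.

## Working session

There is one attempt and no reset: what is moved stays moved. The work goes in short steps, Python scripts to look and compute and a tool call to move; the robot and the scene stay as the last step left them, time stands still between calls to the robot, and variables do not carry over. Pictures are saved under pics/ and viewed, and the job is handed in when it is done.

Besides the shell and the picture viewer there is one more tool, called after ">>>" as a command line: name --argument value ..., lists and objects as JSON in quotes. play_rows: Moves the arm, as the interface text tells. Its arguments: {"type":"object","properties":{"increments":{"type":"array"}},"required":["increments"]}

```bash
ls; mkdir -p pics
python3 - <<'E'
from rig import robot, imaging
import cv2,pickle
s=robot.sense();print(s); print(robot.tips_ahead)
for n in ["scene","top","wrist"]:
    f=imaging.grab_frame(n); pickle.dump(f,open(f'/tmp/{n}.pkl','wb'))
    cv2.imwrite(f'pics/{n}0.png',f['pixels'][:,:,::-1])
    print(n,f['vfov'],f['cx'],f['cy'],f.get('pose',f.get('tool_from_camera')))
E
```

```text
pics
{'t': 0.0, 'joint_positions': array([71.17924463, 34.38693187, -0.14591496, 91.68087177,  0.10283507,
       54.02455645, -4.57108883]), 'dq': array([ 0.03377456, -0.14770194, -0.01320881,  0.03671596, -0.02938697,
       -0.01099204, -0.09916017]), 'joint_efforts': array([ 3.98747134e-04, -7.76472545e+01,  1.56506829e+00, -2.58014292e+01,
        1.23371102e-02,  8.91079602e-03, -3.76186208e-06]), 'position': array([ 0.18049597, -0.70170171,  0.24438681]), 'tool_rot': array([-9.00918800e+01, -8.06234329e-03, -1.65569369e+02]), 'force': array([-0.37423033, -0.11109279, -0.01393565]), 'moment': array([-0.07200382,  0.01891437, -0.02703642]), 'width': 0.08541580302649605}
0.014
scene 46.97567702711004 311.42705137077866 203.60841557743703 [[-0.81235237  0.35501918 -0.46264998  0.98051555]
 [ 0.58314856  0.48823638 -0.64927882  0.64405222]
 [-0.00462388 -0.79723686 -0.60364891  0.61251106]
 [ 0.          0.          0.          1.        ]]
top 46.40041185083758 318.9003373695909 192.55322354498992 [[-0.00553312 -0.99289267  0.11888451  0.42171381]
 [-0.99989066  0.00386301 -0.01427399  0.04843924]
 [ 0.01371329 -0.11895049 -0.99280548  1.28834522]
 [ 0.          0.          0.          1.        ]]
wrist 65.57913633486336 319.32363233668525 197.696796031081 [[-1.21743374e-03  9.52825217e-01  3.03517090e-01 -7.75612226e-02]
 [ 9.75714719e-04 -3.03516039e-01  9.52825830e-01 -1.29020380e-01]
 [ 9.99998783e-01  1.45614841e-03 -5.60174921e-04 -7.03755475e-06]
 [ 0.00000000e+00  0.00000000e+00  0.00000000e+00  1.00000000e+00]]
```

View pics/scene0.png

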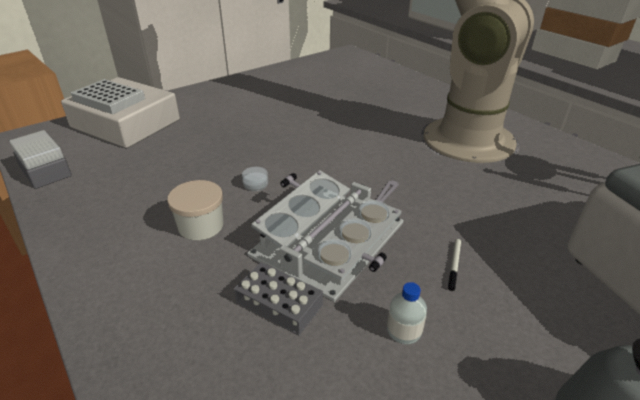

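View pics/top0.png

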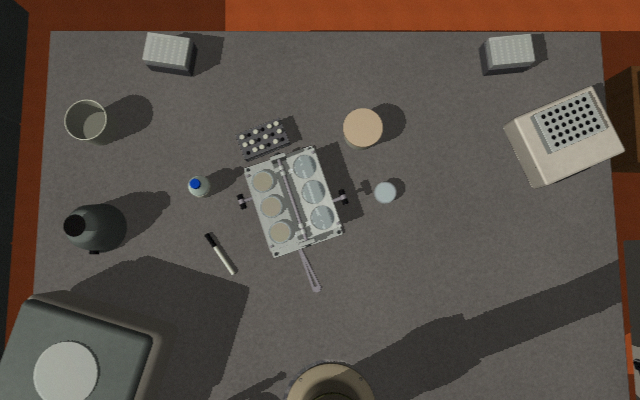

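View pics/wrist0.png

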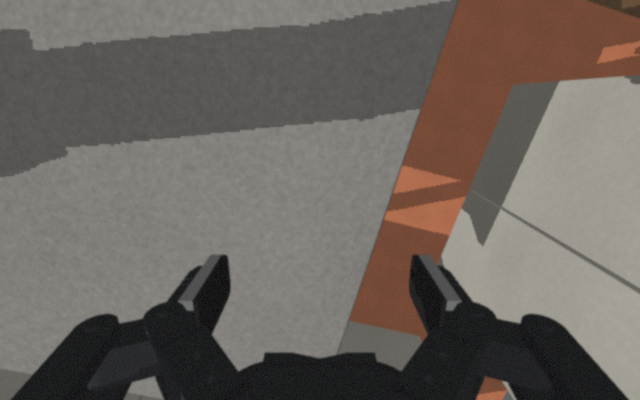

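```bash
cat > h.py <<'E'
import numpy as np,cv2,pickle
def cloud(f):
    H,W=f['z_map'].shape; fl=H/2/np.tan(np.radians(f['vfov']/2))
    v,u=np.mgrid[0:H,0:W]; z=f['z_map'].astype(float)
    P=np.stack([(u-f['cx'])/fl*z,(v-f['cy'])/fl*z,z],-1)
    T=f['pose']; return P@T[:3,:3].T+T[:3,3], z>0
def proj(f,p):
    H=400; fl=H/2/np.tan(np.radians(f['vfov']/2)); T=f['pose']
    q=(np.atleast_2d(p)-T[:3,3])@T[:3,:3]
    return np.c_[f['cx']+fl*q[:,0]/q[:,2],f['cy']+fl*q[:,1]/q[:,2]]
E
python3 - <<'E'
from h import *
f=pickle.load(open('/tmp/top.pkl','rb'))
c=cv2.resize(f['pixels'][120:270,220:400,::-1],None,fx=4,fy=4,interpolation=cv2.INTER_CUBIC); cv2.imwrite('pics/topc.png',c)
f2=pickle.load(open('/tmp/scene.pkl','rb'))
c=cv2.resize(f2['pixels'][160:310,230:410,::-1],None,fx=4,fy=4,interpolation=cv2.INTER_CUBIC); cv2.imwrite('pics/scenec.png',c)
for f in (f,f2):
    P,m=cloud(f)
    print([P[y,x].round(4).tolist() for x,y in ([(242,202),(345,197),(246,166),(275,255),(342,234),(312,147)] if f['pose'][2,2]<-.9 else [(375,262),(290,180)])])
    # table
    print(np.median(P[...,2][m&(abs(P[...,2])<.03)]))
E
```

```text
[[0.546, 0.2361, 0.0451], [0.5549, -0.0372, 0.0761], [0.6514, 0.2331, 0.0007], [0.4047, 0.15, 0.0109], [0.4609, -0.0333, -0.0032], [0.7048, 0.0486, 0.0015]]
-0.0003729091657482808
[[0.5571, 0.239, 0.0487], [0.5569, -0.0266, 0.0747]]
0.0004876330412424412
```

View pics/topc.png

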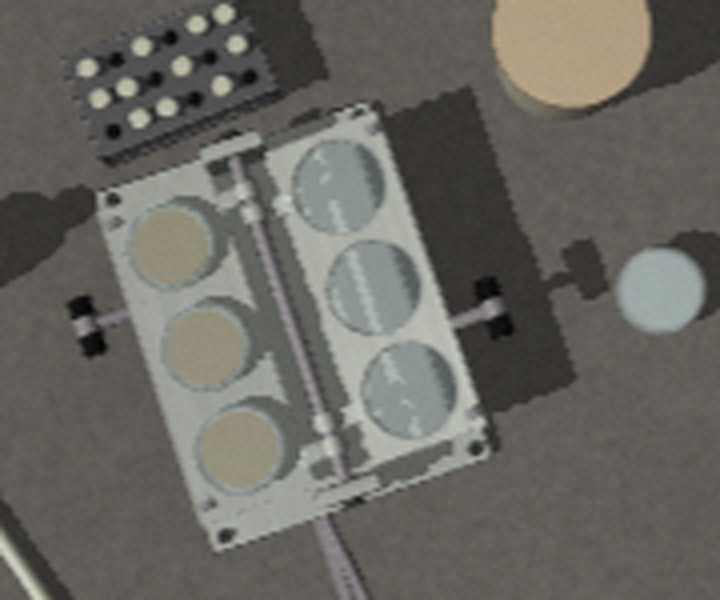

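View pics/scenec.png

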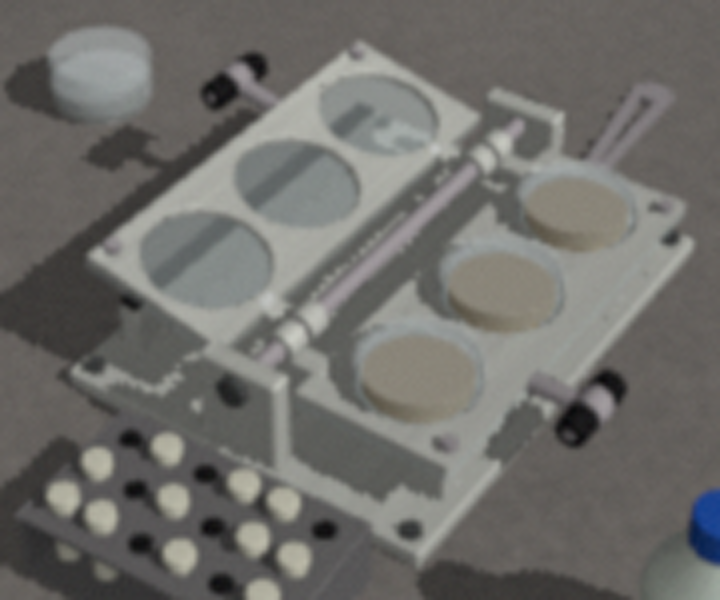

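```bash
cat > fit.py <<'E'
from h import *
from scipy.optimize import least_squares
ft=pickle.load(open('/tmp/top.pkl','rb')); fs=pickle.load(open('/tmp/scene.pkl','rb'))
cv=lambda a,o:(np.array(a,float)+.5)/4-.5+np.array(o)
top={'b+t':(98,192),'b-t':(217,552),'b-c':(492,455),'th':(86,326),'ch':(493,307)}
sc={'b+t':(418,563),'b-t':(693,243),'b+c':(72,375),'th':(592,408),'ch':(236,82)}
def model(p):
    x,y,a,phi=p
    L={'b+t':(.131,.1,.01),'b-t':(-.131,.1,.01),'b-c':(-.131,-.1,.01),'b+c':(.131,-.1,.01),'th':(.04,.13,.041),
     'ch':(-.04,.13*np.cos(phi)-.009*np.sin(phi),.05+.13*np.sin(phi)+.009*np.cos(phi))}
    R=np.array([[np.cos(a),-np.sin(a),0],[np.sin(a),np.cos(a),0],[0,0,1]])
    return {k:R@np.array(v)+[x,y,0] for k,v in L.items()}
def res(p):
    m=model(p); r=[]
    for f,d,o in((ft,top,(220,120)),(fs,sc,(230,160))):
        for k,v in d.items(): r.append((proj(f,m[k])[0]-cv(v,o)))
    return np.ravel(r)
if __name__=='__main__':
    s=least_squares(res,[.55,.1,.3,2.8]); print(s.x,np.degrees(s.x[2]))
    print(s.fun.reshape(-1,2).round(2)); 
    for k,v in model(s.x).items(): print(k,v.round(4))
E
python3 fit.py
```

```text
[0.55330893 0.10186234 0.33076859 2.90842033] 18.951643983264645
[[-0.76  0.16]
 [-0.3   0.26]
 [ 0.41  0.11]
 [ 0.49 -0.07]
 [ 0.28 -0.05]
 [ 0.46 -0.63]
 [ 0.91 -0.4 ]
 [-1.29 -0.28]
 [ 0.04  1.22]
 [-0.31 -0.06]]
b+t [0.6447 0.239  0.01  ]
b-t [0.3969 0.1539 0.01  ]
b-c [ 0.4619 -0.0353  0.01  ]
b+c [0.7097 0.0498 0.01  ]
th [0.5489 0.2378 0.041 ]
ch [ 0.5572 -0.0327  0.0713]
```

```bash
cat > plan.py <<'E'
import numpy as np, json
def plan(state,wps,jaw,yawt,maxstep=.04,maxrot=9.):
    """straight-line waypoints list [(pos, nrows)], yaw goes to yawt at maxrot per row; printed in rows"""
    p=np.array(state['position']); yaw=state['tool_rot'][2]; rows=[]
    for tgt,n in wps:
        tgt=np.array(tgt,float)
        for i in range(n):
            d=(tgt-p)/(n-i); a=np.radians(yaw)
            s=np.array([d[0]*np.cos(a)+d[1]*np.sin(a),-d[2],-d[0]*np.sin(a)+d[1]*np.cos(a)])
            e=(yawt-yaw+180)%360-180; dy=np.clip(e,-maxrot,maxrot)
            r=dict(x=round(s[0]/.04,2),y=round(s[1]/.04,2),z=round(s[2]/.04,2),yaw=round(-dy/10,2),jaw=jaw)
            rows.append(r); sh=np.array([r['x'],r['y'],r['z']])*.04
            p=p+np.array([sh[0]*np.cos(a)-sh[2]*np.sin(a),sh[0]*np.sin(a)+sh[2]*np.cos(a),-sh[1]]); yaw-=r['yaw']*10
    for k in range(0,len(rows),12): print(json.dumps(rows[k:k+12]))
    print('end',p.round(4),yaw)
E
python3 - <<'E'
from rig import robot
from plan import plan
plan(robot.sense(),[((.557,-.033,.19),22)],.6,-71.05,maxrot=5)
E
```

```text
[{"x": -0.6, "y": 0.06, "z": -0.63, "yaw": -0.5, "jaw": 0.6}, {"x": -0.66, "y": 0.06, "z": -0.57, "yaw": -0.5, "jaw": 0.6}, {"x": -0.7, "y": 0.06, "z": -0.52, "yaw": -0.5, "jaw": 0.6}, {"x": -0.75, "y": 0.06, "z": -0.45, "yaw": -0.5, "jaw": 0.6}, {"x": -0.78, "y": 0.06, "z": -0.38, "yaw": -0.5, "jaw": 0.6}, {"x": -0.81, "y": 0.06, "z": -0.32, "yaw": -0.5, "jaw": 0.6}, {"x": -0.84, "y": 0.06, "z": -0.24, "yaw": -0.5, "jaw": 0.6}, {"x": -0.86, "y": 0.06, "z": -0.17, "yaw": -0.5, "jaw": 0.6}, {"x": -0.87, "y": 0.06, "z": -0.09, "yaw": -0.5, "jaw": 0.6}, {"x": -0.87, "y": 0.06, "z": -0.02, "yaw": -0.5, "jaw": 0.6}, {"x": -0.87, "y": 0.06, "z": 0.06, "yaw": -0.5, "jaw": 0.6}, {"x": -0.86, "y": 0.06, "z": 0.13, "yaw": -0.5, "jaw": 0.6}]
[{"x": -0.85, "y": 0.06, "z": 0.21, "yaw": -0.5, "jaw": 0.6}, {"x": -0.83, "y": 0.07, "z": 0.28, "yaw": -0.5, "jaw": 0.6}, {"x": -0.8, "y": 0.06, "z": 0.35, "yaw": -0.5, "jaw": 0.6}, {"x": -0.76, "y": 0.07, "z": 0.42, "yaw": -0.5, "jaw": 0.6}, {"x": -0.72, "y": 0.06, "z": 0.48, "yaw": -0.5, "jaw": 0.6}, {"x": -0.68, "y": 0.07, "z": 0.55, "yaw": -0.5, "jaw": 0.6}, {"x": -0.63, "y": 0.06, "z": 0.6, "yaw": -0.45, "jaw": 0.6}, {"x": -0.58, "y": 0.07, "z": 0.65, "yaw": -0.0, "jaw": 0.6}, {"x": -0.58, "y": 0.06, "z": 0.65, "yaw": -0.0, "jaw": 0.6}, {"x": -0.58, "y": 0.07, "z": 0.66, "yaw": -0.0, "jaw": 0.6}]
end [ 0.5571 -0.033   0.1898] -71.06889026049012
```

>>> play_rows --increments '[{"x":-0.6,"y":0.06,"z":-0.63,"yaw":-0.5,"jaw":0.6},{"x":-0.66,"y":0.06,"z":-0.57,"yaw":-0.5,"jaw":0.6},{"x":-0.7,"y":0.06,"z":-0.52,"yaw":-0.5,"jaw":0.6},{"x":-0.75,"y":0.06,"z":-0.45,"yaw":-0.5,"jaw":0.6},{"x":-0.78,"y":0.06,"z":-0.38,"yaw":-0.5,"jaw":0.6},{"x":-0.81,"y":0.06,"z":-0.32,"yaw":-0.5,"jaw":0.6},{"x":-0.84,"y":0.06,"z":-0.24,"yaw":-0.5,"jaw":0.6},{"x":-0.86,"y":0.06,"z":-0.17,"yaw":-0.5,"jaw":0.6},{"x":-0.87,"y":0.06,"z":-0.09,"yaw":-0.5,"jaw":0.6},{"x":-0.87,"y":0.06,"z":-0.02,"yaw":-0.5,"jaw":0.6},{"x":-0.87,"y":0.06,"z":0.06,"yaw":-0.5,"jaw":0.6},{"x":-0.86,"y":0.06,"z":0.13,"yaw":-0.5,"jaw":0.6}]'

```text
t: 1.65
position: [0.3841, -0.3243, 0.2129]
tool_rot: [-90.2, 0.1, -103.9]
force: [0.2, -1.1, 0.7]
width: 0.0681
```

Run:
```python
from rig import robot
from plan import plan
s=robot.sense(); print(s['t'],s['position'],s['tool_rot'],s['joint_positions'].round(1))
plan(s,[((.557,-.033,.19),12)],.6,-71.05,maxrot=5)
```

```text
1.65 [ 0.38405562 -0.32432255  0.21289284] [-9.01881585e+01  9.79496441e-02 -1.03889127e+02] [ 48.   22.9 -19.1 121.3  11.9  37.7   6.9]
[{"x": -0.68, "y": 0.05, "z": 0.2, "yaw": -0.5, "jaw": 0.6}, {"x": -0.65, "y": 0.05, "z": 0.26, "yaw": -0.5, "jaw": 0.6}, {"x": -0.63, "y": 0.05, "z": 0.32, "yaw": -0.5, "jaw": 0.6}, {"x": -0.6, "y": 0.05, "z": 0.37, "yaw": -0.5, "jaw": 0.6}, {"x": -0.56, "y": 0.05, "z": 0.42, "yaw": -0.5, "jaw": 0.6}, {"x": -0.53, "y": 0.05, "z": 0.47, "yaw": -0.5, "jaw": 0.6}, {"x": -0.48, "y": 0.05, "z": 0.52, "yaw": -0.28, "jaw": 0.6}, {"x": -0.46, "y": 0.04, "z": 0.54, "yaw": -0.0, "jaw": 0.6}, {"x": -0.46, "y": 0.05, "z": 0.54, "yaw": -0.0, "jaw": 0.6}, {"x": -0.46, "y": 0.04, "z": 0.54, "yaw": -0.0, "jaw": 0.6}, {"x": -0.45, "y": 0.05, "z": 0.54, "yaw": -0.0, "jaw": 0.6}, {"x": -0.46, "y": 0.04, "z": 0.53, "yaw": -0.0, "jaw": 0.6}]
end [ 0.5569 -0.033   0.1901] -71.08912702240659
```

>>> play_rows --increments '[{"x":-0.68,"y":0.05,"z":0.2,"yaw":-0.5,"jaw":0.6},{"x":-0.65,"y":0.05,"z":0.26,"yaw":-0.5,"jaw":0.6},{"x":-0.63,"y":0.05,"z":0.32,"yaw":-0.5,"jaw":0.6},{"x":-0.6,"y":0.05,"z":0.37,"yaw":-0.5,"jaw":0.6},{"x":-0.56,"y":0.05,"z":0.42,"yaw":-0.5,"jaw":0.6},{"x":-0.53,"y":0.05,"z":0.47,"yaw":-0.5,"jaw":0.6},{"x":-0.48,"y":0.05,"z":0.52,"yaw":-0.28,"jaw":0.6},{"x":-0.46,"y":0.04,"z":0.54,"yaw":0,"jaw":0.6},{"x":-0.46,"y":0.05,"z":0.54,"yaw":0,"jaw":0.6},{"x":-0.46,"y":0.04,"z":0.54,"yaw":0,"jaw":0.6},{"x":-0.45,"y":0.05,"z":0.54,"yaw":0,"jaw":0.6},{"x":-0.46,"y":0.04,"z":0.53,"yaw":0,"jaw":0.6}]'

```text
t: 3.15
position: [0.557, -0.0206, 0.1886]
tool_rot: [-90.2, 0.2, -69.9]
force: [0.2, -0.8, -0.3]
width: 0.0682
```

```bash
cat >> h.py <<'E'
from scipy.spatial.transform import Rotation as Ro
def wristpose(s,f):
    T=np.eye(4); T[:3,:3]=Ro.from_euler('xyz',s['tool_rot'],degrees=True).as_matrix(); T[:3,3]=s['position']
    g=dict(f); g['pose']=T@f['tool_from_camera']; return g
E
python3 - <<'E'
from rig import robot,imaging
from h import *
from fit import model
s=robot.sense(); f=imaging.grab_frame('wrist'); g=wristpose(s,f); pickle.dump(g,open('/tmp/w1.pkl','wb'))
print(s['t'],s['position'],s['tool_rot'],s['joint_positions'].round(1))
im=f['pixels'][:,:,::-1].copy()
m=model([0.5533,.10186,.33077,2.9084])
for k,v in m.items():
    q=proj(g,v)[0]; print(k,q); cv2.circle(im,tuple(int(a) for a in q),3,(0,0,255),1)
cv2.imwrite('pics/w1.png',im)
E
```

```text
3.15 [ 0.55703227 -0.02061907  0.18858486] [-90.20295032   0.22227727 -69.94886343] [ 15.4  29.3 -27.1 115.5  20.1  39.9  -4.3]
b+t [531.12611096 -75.28752744]
b-t [208.67576069 -82.81650631]
b-c [225.87771656 161.24273848]
b+c [486.46247494 166.6444995 ]
th [ 438.2029906  -155.73478496]
ch [315.12110007 210.58219809]
```

View pics/w1.png

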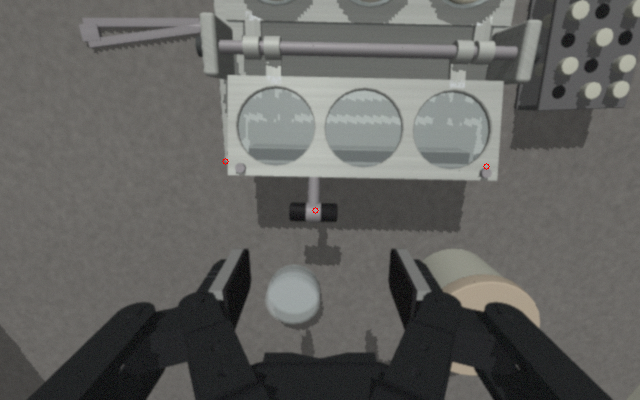

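Run:
```python
from rig import robot
from plan import plan
from h import *
g=pickle.load(open('/tmp/w1.pkl','rb'));P,m=cloud(g)
print(P[205:219,295:335:6,2].round(3).max(0), P[300,290],P[212,300:335:6].round(3).tolist())
m2=pickle.load(open('/tmp/top.pkl','rb'));Q,_=cloud(m2);print('spare',Q[192,385],'bottle',Q[184,195],'tub',Q[128,362])
s=robot.sense()
plan(s,[((.5572,-.0327,.13),5),((.5572,-.0327,.0663),7)],.4,-71.05,maxrot=5)
```

```text
[0.079 0.318 0.08  0.08  0.08  0.079 0.079] [ 0.57088151 -0.15191014  0.03174622] [[0.545, -0.036, 0.079], [0.55, -0.034, 0.079], [0.554, -0.032, 0.079], [0.559, -0.031, 0.078], [0.564, -0.029, 0.079], [0.569, -0.028, 0.077]]
spare [ 0.57290518 -0.1491933   0.03254986] bottle [0.58750148 0.34895328 0.09864233] tub [ 0.73940931 -0.08468922  0.07698795]
[{"x": 0.07, "y": 0.29, "z": -0.04, "yaw": 0.13, "jaw": 0.4}, {"x": 0.08, "y": 0.29, "z": -0.03, "yaw": 0.0, "jaw": 0.4}, {"x": 0.07, "y": 0.3, "z": -0.04, "yaw": 0.0, "jaw": 0.4}, {"x": 0.08, "y": 0.29, "z": -0.03, "yaw": 0.0, "jaw": 0.4}, {"x": 0.07, "y": 0.3, "z": -0.04, "yaw": 0.0, "jaw": 0.4}, {"x": 0.0, "y": 0.23, "z": 0.0, "yaw": 0.0, "jaw": 0.4}, {"x": 0.0, "y": 0.23, "z": 0.0, "yaw": 0.0, "jaw": 0.4}, {"x": 0.0, "y": 0.23, "z": 0.0, "yaw": 0.0, "jaw": 0.4}, {"x": 0.0, "y": 0.23, "z": 0.0, "yaw": 0.0, "jaw": 0.4}, {"x": 0.0, "y": 0.22, "z": 0.0, "yaw": 0.0, "jaw": 0.4}, {"x": 0.0, "y": 0.23, "z": 0.0, "yaw": 0.0, "jaw": 0.4}, {"x": 0.0, "y": 0.22, "z": 0.0, "yaw": 0.0, "jaw": 0.4}]
end [ 0.557  -0.0327  0.0664] -71.03669971909656
```

>>> play_rows --increments '[{"x":0.07,"y":0.29,"z":-0.04,"yaw":0.13,"jaw":0.4},{"x":0.08,"y":0.29,"z":-0.03,"yaw":0.0,"jaw":0.4},{"x":0.07,"y":0.3,"z":-0.04,"yaw":0.0,"jaw":0.4},{"x":0.08,"y":0.29,"z":-0.03,"yaw":0.0,"jaw":0.4},{"x":0.07,"y":0.3,"z":-0.04,"yaw":0.0,"jaw":0.4},{"x":0.0,"y":0.23,"z":0.0,"yaw":0.0,"jaw":0.4},{"x":0.0,"y":0.23,"z":0.0,"yaw":0.0,"jaw":0.4},{"x":0.0,"y":0.23,"z":0.0,"yaw":0.0,"jaw":0.4},{"x":0.0,"y":0.23,"z":0.0,"yaw":0.0,"jaw":0.4},{"x":0.0,"y":0.22,"z":0.0,"yaw":0.0,"jaw":0.4},{"x":0.0,"y":0.23,"z":0.0,"yaw":0.0,"jaw":0.4},{"x":0.0,"y":0.22,"z":0.0,"yaw":0.0,"jaw":0.4}]'

```text
t: 4.7
position: [0.5552, -0.0355, 0.0572]
tool_rot: [-90.1, 0.3, -71.2]
force: [-0.3, -0.8, -1.1]
width: 0.06
```

Run:
```python
from rig import robot,imaging
from h import *
s=robot.sense(); f=imaging.grab_frame('wrist')
print(s)
cv2.imwrite('pics/w2.png',f['pixels'][:,:,::-1])
```

```text
{'t': 4.7, 'joint_positions': array([ 10.24936143,  39.87092512, -18.07544578, 120.67057755,
        28.82135941,  23.77262161, -11.827624  ]), 'dq': array([-4.50700047,  6.58716094,  6.29678059,  1.76634603,  4.98147873,
       -9.22380557, -4.41064921]), 'joint_efforts': array([  0.59835277, -70.0245595 ,  -4.12534118, -11.20678693,
        -0.14591517,   0.27290069,   0.12505403]), 'position': array([ 0.55519147, -0.03547081,  0.05722928]), 'tool_rot': array([-90.14371651,   0.31471593, -71.24287913]), 'force': array([-0.299114  , -0.79155434, -1.12686778]), 'moment': array([ 0.02023205, -0.04842799,  0.01327012]), 'width': 0.059967750183259776}
```

View pics/w2.png

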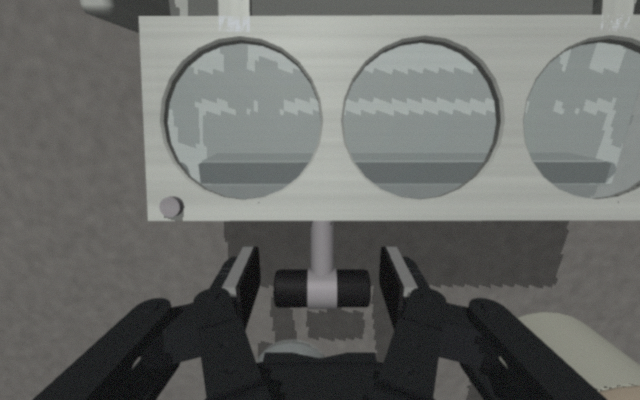

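>>> play_rows --increments '[{"x":-0.05,"y":-0.1,"z":0.03,"yaw":0,"jaw":0.4},{"x":-0.03,"y":-0.08,"z":0.02,"yaw":0,"jaw":0.4},{"x":0,"y":-0.03,"z":0,"yaw":0,"jaw":0.2},{"x":0,"y":0,"z":0,"yaw":0,"jaw":0.0}]'

```text
t: 5.25
position: [0.5561, -0.0313, 0.0658]
tool_rot: [-90.2, 0.3, -71.2]
force: [0.0, -0.4, -0.7]
width: 0.0427
```

Run:
```python
from rig import robot,imaging
from h import *
s=robot.sense(); f=imaging.grab_frame('wrist')
print(s['position'],s['tool_rot'],s['width'],s['force'])
cv2.imwrite('pics/w3.png',f['pixels'][:,:,::-1])
```

```text
[ 0.55610009 -0.03132135  0.06582358] [-90.15486252   0.33011004 -71.22462292] 0.0427107834755425 [ 0.01296782 -0.4051707  -0.69528503]
```

View pics/w3.png

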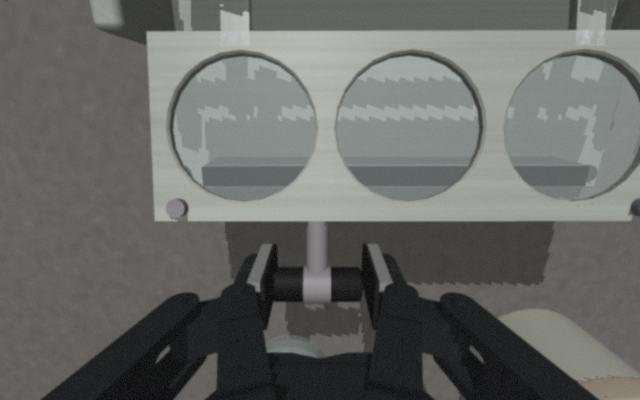

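Jaws straddle the bar ends (pads at px 265 and 372, bar 272–362 at row 285). Close.

>>> play_rows --increments '[{"x":0,"y":0,"z":0,"yaw":0,"jaw":-0.5},{"x":0,"y":0,"z":0,"yaw":0,"jaw":-0.8},{"x":0,"y":0,"z":0,"yaw":0,"jaw":-0.8}]'

```text
t: 5.68
position: [0.5551, -0.0318, 0.0656]
tool_rot: [-90.3, 0.3, -71.2]
force: [-1.5, -0.7, 0.9]
width: 0.0389
```

```bash
cat > swing.py <<'E'
import sys,json
import numpy as np
from rig import robot
X0,Y0,A=0.5533,.10186,.33077
def local(p):
    d=np.array(p[:2])-[X0,Y0]; return d[0]*np.cos(A)+d[1]*np.sin(A), -d[0]*np.sin(A)+d[1]*np.cos(A), p[2]
def phi_of(y,z,side,dz,dy):
    # side: +1 handle offset +9 (cover, 59 at 0), -1 tray (41 at 0)
    return np.arctan2(z+dz-.05,y+dy)-side*np.arctan2(.009,.13)
def hp(phi,side,R=None):
    r=np.hypot(.13,.009) if R is None else R; t=phi+side*np.arctan2(.009,.13); return r*np.cos(t),.05+r*np.sin(t)
def go(side,steps,dz=.005,dy=0,jaw=-.8,gain=0.3):
    s=robot.sense(); lx,y,z=local(s['position'])
    ph=phi_of(y,z,side,dz,dy); r=np.hypot(y+dy,z+dz-.05)
    print('t',round(s['t'],2),'phi',round(ph,4),'R',round(r,4),'lx',round(lx,4),'F',s['force'].round(1),'M',s['moment'].round(2),'w',round(s['width'],4),'rot',s['tool_rot'].round(1))
    F=s['force']; print('Flocal',round(F[0]*np.cos(A)+F[1]*np.sin(A),1),round(-F[0]*np.sin(A)+F[1]*np.cos(A),1),round(F[2],1))
    a=np.radians(s['tool_rot'][2]); rows=[]; p=(y,z); R=r
    for st in steps:
        n=ph+st; R=R+(.1303-R)*gain
        q0=hp(ph,side,r); r=R; q1=hp(n,side,r); ph=n
        rows.append(dict(x=round(-(q1[0]-q0[0])/.04,3),y=round(-(q1[1]-q0[1])/.04,3),z=0,yaw=0,jaw=jaw))
    print(json.dumps(rows).replace(' ','')); print('end phi',ph)
if __name__=='__main__':
    side=int(sys.argv[1]); steps=eval(sys.argv[2]); gain=float(sys.argv[3]) if len(sys.argv)>3 else 0.1
    go(side,steps,gain=gain)
E
python3 swing.py 1 '[-.01,-.02]+[-.03]*10'
```

```text
t 5.67 phi 2.9118 R 0.1287 lx -0.0417 F [-1.5 -0.7  0.9] M [-0.05  0.19  0.02] w 0.0389 rot [-90.3   0.3 -71.2]
Flocal -1.6 -0.2 0.9
[{"x":-0.001,"y":-0.032,"z":0,"yaw":0,"jaw":-0.8},{"x":-0.008,"y":-0.064,"z":0,"yaw":0,"jaw":-0.8},{"x":-0.017,"y":-0.095,"z":0,"yaw":0,"jaw":-0.8},{"x":-0.02,"y":-0.095,"z":0,"yaw":0,"jaw":-0.8},{"x":-0.023,"y":-0.094,"z":0,"yaw":0,"jaw":-0.8},{"x":-0.026,"y":-0.094,"z":0,"yaw":0,"jaw":-0.8},{"x":-0.029,"y":-0.093,"z":0,"yaw":0,"jaw":-0.8},{"x":-0.032,"y":-0.092,"z":0,"yaw":0,"jaw":-0.8},{"x":-0.035,"y":-0.091,"z":0,"yaw":0,"jaw":-0.8},{"x":-0.038,"y":-0.09,"z":0,"yaw":0,"jaw":-0.8},{"x":-0.041,"y":-0.088,"z":0,"yaw":0,"jaw":-0.8},{"x":-0.043,"y":-0.087,"z":0,"yaw":0,"jaw":-0.8}]
end phi 2.5817821565590218
```

```bash
sed -i 's/go(side,steps,gain=gain)/go(side,steps,gain=gain,dy=float(sys.argv[4]) if len(sys.argv)>4 else 0)/' swing.py; python3 swing.py 1 '[-.01,-.02]+[-.03]*10' 0 -.0016
```

```text
t 5.67 phi 2.9137 R 0.1302 lx -0.0417 F [-1.5 -0.7  0.9] M [-0.05  0.19  0.02] w 0.0389 rot [-90.3   0.3 -71.2]
Flocal -1.6 -0.2 0.9
[{"x":-0.005,"y":-0.032,"z":0,"yaw":0,"jaw":-0.8},{"x":-0.012,"y":-0.064,"z":0,"yaw":0,"jaw":-0.8},{"x":-0.02,"y":-0.096,"z":0,"yaw":0,"jaw":-0.8},{"x":-0.023,"y":-0.095,"z":0,"yaw":0,"jaw":-0.8},{"x":-0.025,"y":-0.094,"z":0,"yaw":0,"jaw":-0.8},{"x":-0.028,"y":-0.093,"z":0,"yaw":0,"jaw":-0.8},{"x":-0.031,"y":-0.093,"z":0,"yaw":0,"jaw":-0.8},{"x":-0.034,"y":-0.092,"z":0,"yaw":0,"jaw":-0.8},{"x":-0.037,"y":-0.091,"z":0,"yaw":0,"jaw":-0.8},{"x":-0.039,"y":-0.089,"z":0,"yaw":0,"jaw":-0.8},{"x":-0.042,"y":-0.088,"z":0,"yaw":0,"jaw":-0.8},{"x":-0.045,"y":-0.087,"z":0,"yaw":0,"jaw":-0.8}]
end phi 2.5837476682801825
```

First a short test of 6 rows.

>>> play_rows --increments '[{"x":-0.005,"y":-0.032,"z":0,"yaw":0,"jaw":-0.8},{"x":-0.012,"y":-0.064,"z":0,"yaw":0,"jaw":-0.8},{"x":-0.02,"y":-0.096,"z":0,"yaw":0,"jaw":-0.8},{"x":-0.023,"y":-0.095,"z":0,"yaw":0,"jaw":-0.8},{"x":-0.025,"y":-0.094,"z":0,"yaw":0,"jaw":-0.8},{"x":-0.028,"y":-0.093,"z":0,"yaw":0,"jaw":-0.8}]'

```text
t: 6.42
position: [0.5536, -0.0276, 0.0851]
tool_rot: [-90.3, 0.3, -71.3]
force: [-0.4, -0.7, -4.0]
width: 0.0389
```

```bash
python3 swing.py 1 '[-.035]*12' 0 -.0016
```

```text
t 6.42 phi 2.7601 R 0.1304 lx -0.0418 F [-0.4 -0.7 -4. ] M [-0.1  -0.02 -0.03] w 0.0389 rot [-90.3   0.3 -71.3]
Flocal -0.6 -0.5 -4.0
[{"x":-0.037,"y":-0.108,"z":0,"yaw":0,"jaw":-0.8},{"x":-0.041,"y":-0.107,"z":0,"yaw":0,"jaw":-0.8},{"x":-0.044,"y":-0.105,"z":0,"yaw":0,"jaw":-0.8},{"x":-0.048,"y":-0.104,"z":0,"yaw":0,"jaw":-0.8},{"x":-0.052,"y":-0.102,"z":0,"yaw":0,"jaw":-0.8},{"x":-0.055,"y":-0.1,"z":0,"yaw":0,"jaw":-0.8},{"x":-0.059,"y":-0.098,"z":0,"yaw":0,"jaw":-0.8},{"x":-0.062,"y":-0.096,"z":0,"yaw":0,"jaw":-0.8},{"x":-0.065,"y":-0.094,"z":0,"yaw":0,"jaw":-0.8},{"x":-0.069,"y":-0.091,"z":0,"yaw":0,"jaw":-0.8},{"x":-0.072,"y":-0.089,"z":0,"yaw":0,"jaw":-0.8},{"x":-0.075,"y":-0.086,"z":0,"yaw":0,"jaw":-0.8}]
end phi 2.3400517480879373
```

>>> play_rows --increments '[{"x":-0.037,"y":-0.108,"z":0,"yaw":0,"jaw":-0.8},{"x":-0.041,"y":-0.107,"z":0,"yaw":0,"jaw":-0.8},{"x":-0.044,"y":-0.105,"z":0,"yaw":0,"jaw":-0.8},{"x":-0.048,"y":-0.104,"z":0,"yaw":0,"jaw":-0.8},{"x":-0.052,"y":-0.102,"z":0,"yaw":0,"jaw":-0.8},{"x":-0.055,"y":-0.1,"z":0,"yaw":0,"jaw":-0.8},{"x":-0.059,"y":-0.098,"z":0,"yaw":0,"jaw":-0.8},{"x":-0.062,"y":-0.096,"z":0,"yaw":0,"jaw":-0.8},{"x":-0.065,"y":-0.094,"z":0,"yaw":0,"jaw":-0.8},{"x":-0.069,"y":-0.091,"z":0,"yaw":0,"jaw":-0.8},{"x":-0.072,"y":-0.089,"z":0,"yaw":0,"jaw":-0.8},{"x":-0.075,"y":-0.086,"z":0,"yaw":0,"jaw":-0.8}]'

```text
t: 7.92
position: [0.544, 0.0004, 0.1357]
tool_rot: [-90.3, 0.4, -71.2]
force: [-0.3, 0.8, -6.0]
width: 0.0388
```

```bash
python3 swing.py 1 '[-.04]*12' 0 -.0016
```

```text
t 7.92 phi 2.3081 R 0.131 lx -0.0417 F [-0.3  0.8 -6. ] M [ 0.23 -0.04  0.04] w 0.0388 rot [-90.3   0.4 -71.2]
Flocal 0.0 0.9 -6.0
[{"x":-0.093,"y":-0.093,"z":0,"yaw":0,"jaw":-0.8},{"x":-0.096,"y":-0.089,"z":0,"yaw":0,"jaw":-0.8},{"x":-0.1,"y":-0.085,"z":0,"yaw":0,"jaw":-0.8},{"x":-0.103,"y":-0.081,"z":0,"yaw":0,"jaw":-0.8},{"x":-0.106,"y":-0.077,"z":0,"yaw":0,"jaw":-0.8},{"x":-0.109,"y":-0.072,"z":0,"yaw":0,"jaw":-0.8},{"x":-0.112,"y":-0.068,"z":0,"yaw":0,"jaw":-0.8},{"x":-0.115,"y":-0.064,"z":0,"yaw":0,"jaw":-0.8},{"x":-0.117,"y":-0.059,"z":0,"yaw":0,"jaw":-0.8},{"x":-0.119,"y":-0.054,"z":0,"yaw":0,"jaw":-0.8},{"x":-0.121,"y":-0.049,"z":0,"yaw":0,"jaw":-0.8},{"x":-0.123,"y":-0.044,"z":0,"yaw":0,"jaw":-0.8}]
end phi 1.8280538194396332
```

>>> play_rows --increments '[{"x":-0.093,"y":-0.093,"z":0,"yaw":0,"jaw":-0.8},{"x":-0.096,"y":-0.089,"z":0,"yaw":0,"jaw":-0.8},{"x":-0.1,"y":-0.085,"z":0,"yaw":0,"jaw":-0.8},{"x":-0.103,"y":-0.081,"z":0,"yaw":0,"jaw":-0.8},{"x":-0.106,"y":-0.077,"z":0,"yaw":0,"jaw":-0.8},{"x":-0.109,"y":-0.072,"z":0,"yaw":0,"jaw":-0.8},{"x":-0.112,"y":-0.068,"z":0,"yaw":0,"jaw":-0.8},{"x":-0.115,"y":-0.064,"z":0,"yaw":0,"jaw":-0.8},{"x":-0.117,"y":-0.059,"z":0,"yaw":0,"jaw":-0.8},{"x":-0.119,"y":-0.054,"z":0,"yaw":0,"jaw":-0.8},{"x":-0.121,"y":-0.049,"z":0,"yaw":0,"jaw":-0.8},{"x":-0.123,"y":-0.044,"z":0,"yaw":0,"jaw":-0.8}]'

```text
t: 9.43
position: [0.5258, 0.0537, 0.1708]
tool_rot: [-90.4, 0.5, -71.2]
force: [2.0, 1.1, -14.3]
width: 0.0386
```

```bash
python3 swing.py 1 '[-.045]*12' 0 -.0016
```

```text
t 9.43 phi 1.7967 R 0.1315 lx -0.0416 F [  2.    1.1 -14.3] M [ 0.3  -0.48 -0.  ] w 0.0386 rot [-90.4   0.5 -71.2]
Flocal 2.2 0.4 -14.3
[{"x":-0.142,"y":-0.04,"z":0,"yaw":0,"jaw":-0.8},{"x":-0.144,"y":-0.033,"z":0,"yaw":0,"jaw":-0.8},{"x":-0.145,"y":-0.027,"z":0,"yaw":0,"jaw":-0.8},{"x":-0.147,"y":-0.02,"z":0,"yaw":0,"jaw":-0.8},{"x":-0.147,"y":-0.014,"z":0,"yaw":0,"jaw":-0.8},{"x":-0.148,"y":-0.007,"z":0,"yaw":0,"jaw":-0.8},{"x":-0.148,"y":-0.0,"z":0,"yaw":0,"jaw":-0.8},{"x":-0.148,"y":0.006,"z":0,"yaw":0,"jaw":-0.8},{"x":-0.147,"y":0.013,"z":0,"yaw":0,"jaw":-0.8},{"x":-0.147,"y":0.02,"z":0,"yaw":0,"jaw":-0.8},{"x":-0.146,"y":0.026,"z":0,"yaw":0,"jaw":-0.8},{"x":-0.144,"y":0.033,"z":0,"yaw":0,"jaw":-0.8}]
end phi 1.256665360317282
```

```bash
python3 swing.py 1 '[-.045]*12' 0.15 -.0016
```

```text
t 9.43 phi 1.7967 R 0.1315 lx -0.0416 F [  2.    1.1 -14.3] M [ 0.3  -0.48 -0.  ] w 0.0386 rot [-90.4   0.5 -71.2]
Flocal 2.2 0.4 -14.3
[{"x":-0.144,"y":-0.035,"z":0,"yaw":0,"jaw":-0.8},{"x":-0.145,"y":-0.03,"z":0,"yaw":0,"jaw":-0.8},{"x":-0.146,"y":-0.024,"z":0,"yaw":0,"jaw":-0.8},{"x":-0.146,"y":-0.017,"z":0,"yaw":0,"jaw":-0.8},{"x":-0.147,"y":-0.011,"z":0,"yaw":0,"jaw":-0.8},{"x":-0.147,"y":-0.005,"z":0,"yaw":0,"jaw":-0.8},{"x":-0.147,"y":0.001,"z":0,"yaw":0,"jaw":-0.8},{"x":-0.147,"y":0.008,"z":0,"yaw":0,"jaw":-0.8},{"x":-0.146,"y":0.014,"z":0,"yaw":0,"jaw":-0.8},{"x":-0.145,"y":0.02,"z":0,"yaw":0,"jaw":-0.8},{"x":-0.144,"y":0.027,"z":0,"yaw":0,"jaw":-0.8},{"x":-0.143,"y":0.033,"z":0,"yaw":0,"jaw":-0.8}]
end phi 1.256665360317282
```

>>> play_rows --increments '[{"x":-0.144,"y":-0.03,"z":0,"yaw":0,"jaw":-0.8},{"x":-0.145,"y":-0.026,"z":0,"yaw":0,"jaw":-0.8},{"x":-0.146,"y":-0.02,"z":0,"yaw":0,"jaw":-0.8},{"x":-0.146,"y":-0.015,"z":0,"yaw":0,"jaw":-0.8},{"x":-0.147,"y":-0.01,"z":0,"yaw":0,"jaw":-0.8},{"x":-0.147,"y":-0.004,"z":0,"yaw":0,"jaw":-0.8},{"x":-0.147,"y":0.002,"z":0,"yaw":0,"jaw":-0.8},{"x":-0.147,"y":0.009,"z":0,"yaw":0,"jaw":-0.8},{"x":-0.146,"y":0.015,"z":0,"yaw":0,"jaw":-0.8},{"x":-0.145,"y":0.021,"z":0,"yaw":0,"jaw":-0.8},{"x":-0.144,"y":0.028,"z":0,"yaw":0,"jaw":-0.8},{"x":-0.143,"y":0.034,"z":0,"yaw":0,"jaw":-0.8}]'

```text
t: 10.92
position: [0.5026, 0.1218, 0.1722]
tool_rot: [-90.3, 0.2, -71.3]
force: [1.9, -3.5, -5.9]
width: 0.0386
```

```bash
python3 swing.py 1 '[-.04]*12' 0.1 -.0016
```

```text
t 10.93 phi 1.2424 R 0.1316 lx -0.0415 F [ 1.9 -3.5 -5.9] M [-0.82 -0.49  0.08] w 0.0386 rot [-90.3   0.2 -71.3]
Flocal 0.6 -3.9 -5.9
[{"x":-0.126,"y":0.039,"z":0,"yaw":0,"jaw":-0.8},{"x":-0.124,"y":0.044,"z":0,"yaw":0,"jaw":-0.8},{"x":-0.122,"y":0.049,"z":0,"yaw":0,"jaw":-0.8},{"x":-0.12,"y":0.053,"z":0,"yaw":0,"jaw":-0.8},{"x":-0.118,"y":0.058,"z":0,"yaw":0,"jaw":-0.8},{"x":-0.115,"y":0.062,"z":0,"yaw":0,"jaw":-0.8},{"x":-0.113,"y":0.066,"z":0,"yaw":0,"jaw":-0.8},{"x":-0.11,"y":0.071,"z":0,"yaw":0,"jaw":-0.8},{"x":-0.107,"y":0.075,"z":0,"yaw":0,"jaw":-0.8},{"x":-0.104,"y":0.079,"z":0,"yaw":0,"jaw":-0.8},{"x":-0.101,"y":0.083,"z":0,"yaw":0,"jaw":-0.8},{"x":-0.098,"y":0.087,"z":0,"yaw":0,"jaw":-0.8}]
end phi 0.7624447034461608
```

>>> play_rows --increments '[{"x":-0.126,"y":0.039,"z":0,"yaw":0,"jaw":-0.8},{"x":-0.124,"y":0.044,"z":0,"yaw":0,"jaw":-0.8},{"x":-0.122,"y":0.049,"z":0,"yaw":0,"jaw":-0.8},{"x":-0.12,"y":0.053,"z":0,"yaw":0,"jaw":-0.8},{"x":-0.118,"y":0.058,"z":0,"yaw":0,"jaw":-0.8},{"x":-0.115,"y":0.062,"z":0,"yaw":0,"jaw":-0.8},{"x":-0.113,"y":0.066,"z":0,"yaw":0,"jaw":-0.8},{"x":-0.11,"y":0.071,"z":0,"yaw":0,"jaw":-0.8},{"x":-0.107,"y":0.075,"z":0,"yaw":0,"jaw":-0.8},{"x":-0.104,"y":0.079,"z":0,"yaw":0,"jaw":-0.8},{"x":-0.101,"y":0.083,"z":0,"yaw":0,"jaw":-0.8},{"x":-0.098,"y":0.087,"z":0,"yaw":0,"jaw":-0.8}]'

```text
t: 12.42
position: [0.4841, 0.1758, 0.14]
tool_rot: [-90.4, 0.1, -71.4]
force: [1.5, -6.5, -3.4]
width: 0.0384
```

```bash
python3 swing.py 1 '[-.035]*12' 0.1 -.0016
```

```text
t 12.43 phi 0.7386 R 0.1314 lx -0.0414 F [ 1.5 -6.5 -3.4] M [-1.16 -0.58  0.1 ] w 0.0384 rot [-90.4   0.1 -71.4]
Flocal -0.7 -6.6 -3.4
[{"x":-0.08,"y":0.083,"z":0,"yaw":0,"jaw":-0.8},{"x":-0.077,"y":0.085,"z":0,"yaw":0,"jaw":-0.8},{"x":-0.074,"y":0.088,"z":0,"yaw":0,"jaw":-0.8},{"x":-0.071,"y":0.09,"z":0,"yaw":0,"jaw":-0.8},{"x":-0.068,"y":0.092,"z":0,"yaw":0,"jaw":-0.8},{"x":-0.065,"y":0.095,"z":0,"yaw":0,"jaw":-0.8},{"x":-0.062,"y":0.097,"z":0,"yaw":0,"jaw":-0.8},{"x":-0.058,"y":0.099,"z":0,"yaw":0,"jaw":-0.8},{"x":-0.055,"y":0.1,"z":0,"yaw":0,"jaw":-0.8},{"x":-0.051,"y":0.102,"z":0,"yaw":0,"jaw":-0.8},{"x":-0.048,"y":0.104,"z":0,"yaw":0,"jaw":-0.8},{"x":-0.044,"y":0.105,"z":0,"yaw":0,"jaw":-0.8}]
end phi 0.31856657975851654
```

>>> play_rows --increments '[{"x":-0.08,"y":0.083,"z":0,"yaw":0,"jaw":-0.8},{"x":-0.077,"y":0.085,"z":0,"yaw":0,"jaw":-0.8},{"x":-0.074,"y":0.088,"z":0,"yaw":0,"jaw":-0.8},{"x":-0.071,"y":0.09,"z":0,"yaw":0,"jaw":-0.8},{"x":-0.068,"y":0.092,"z":0,"yaw":0,"jaw":-0.8},{"x":-0.065,"y":0.095,"z":0,"yaw":0,"jaw":-0.8},{"x":-0.062,"y":0.097,"z":0,"yaw":0,"jaw":-0.8},{"x":-0.058,"y":0.099,"z":0,"yaw":0,"jaw":-0.8},{"x":-0.055,"y":0.1,"z":0,"yaw":0,"jaw":-0.8},{"x":-0.048,"y":0.095,"z":0,"yaw":0,"jaw":-0.8},{"x":-0.04,"y":0.085,"z":0,"yaw":0,"jaw":-0.8},{"x":-0.03,"y":0.07,"z":0,"yaw":0,"jaw":-0.8}]'

```text
t: 13.92
position: [0.4743, 0.2045, 0.0951]
tool_rot: [-90.4, -0.0, -71.5]
force: [2.2, -4.9, -0.9]
width: 0.0388
```

```bash
python3 swing.py 1 '[-.02]*9+[-.015]*3' 0.1 -.0016
python3 - <<'E'
from rig import imaging
import cv2
f=imaging.grab_frame('scene'); cv2.imwrite('pics/s3.png',cv2.resize(f['pixels'][120:300,220:460,::-1],None,fx=3,fy=3))
E
```

```text
t 13.93 phi 0.3231 R 0.1311 lx -0.0414 F [ 2.2 -4.9 -0.9] M [-1.05 -0.42  0.17] w 0.0388 rot [-90.4  -0.  -71.5]
Flocal 0.5 -5.3 -0.9
[{"x":-0.023,"y":0.062,"z":0,"yaw":0,"jaw":-0.8},{"x":-0.022,"y":0.062,"z":0,"yaw":0,"jaw":-0.8},{"x":-0.02,"y":0.062,"z":0,"yaw":0,"jaw":-0.8},{"x":-0.019,"y":0.063,"z":0,"yaw":0,"jaw":-0.8},{"x":-0.018,"y":0.063,"z":0,"yaw":0,"jaw":-0.8},{"x":-0.017,"y":0.063,"z":0,"yaw":0,"jaw":-0.8},{"x":-0.016,"y":0.063,"z":0,"yaw":0,"jaw":-0.8},{"x":-0.015,"y":0.064,"z":0,"yaw":0,"jaw":-0.8},{"x":-0.014,"y":0.064,"z":0,"yaw":0,"jaw":-0.8},{"x":-0.009,"y":0.048,"z":0,"yaw":0,"jaw":-0.8},{"x":-0.009,"y":0.048,"z":0,"yaw":0,"jaw":-0.8},{"x":-0.008,"y":0.048,"z":0,"yaw":0,"jaw":-0.8}]
end phi 0.09806306888950081
```

View pics/s3.png

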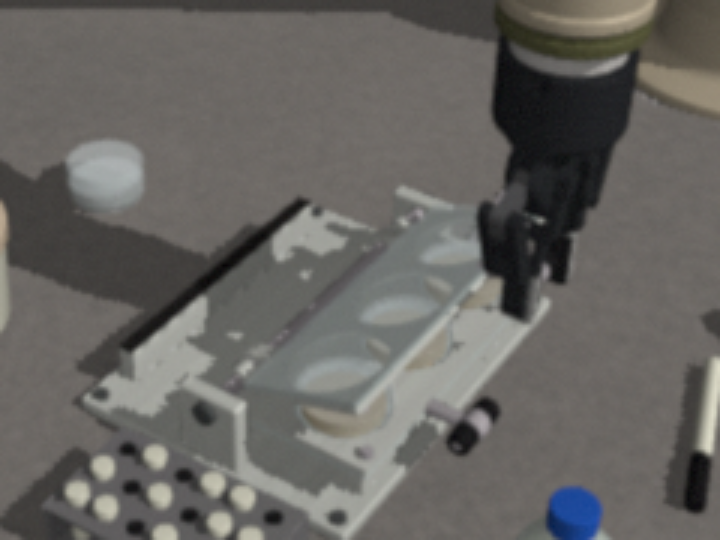

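The cover is over the dishes (about 0.32 rad open), held by its handle near (520,270) in the crop; dishes are undisturbed. I continue slowly.

>>> play_rows --increments '[{"x":-0.023,"y":0.062,"z":0,"yaw":0,"jaw":-0.8},{"x":-0.022,"y":0.062,"z":0,"yaw":0,"jaw":-0.8},{"x":-0.02,"y":0.062,"z":0,"yaw":0,"jaw":-0.8},{"x":-0.019,"y":0.063,"z":0,"yaw":0,"jaw":-0.8},{"x":-0.018,"y":0.063,"z":0,"yaw":0,"jaw":-0.8},{"x":-0.017,"y":0.063,"z":0,"yaw":0,"jaw":-0.8},{"x":-0.016,"y":0.063,"z":0,"yaw":0,"jaw":-0.8},{"x":-0.015,"y":0.064,"z":0,"yaw":0,"jaw":-0.8},{"x":-0.014,"y":0.064,"z":0,"yaw":0,"jaw":-0.8},{"x":-0.009,"y":0.048,"z":0,"yaw":0,"jaw":-0.8},{"x":-0.009,"y":0.048,"z":0,"yaw":0,"jaw":-0.8},{"x":-0.008,"y":0.048,"z":0,"yaw":0,"jaw":-0.8}]'

```text
t: 15.48
position: [0.4718, 0.2121, 0.0662]
tool_rot: [-90.4, -0.2, -71.6]
force: [1.3, -5.1, 0.6]
width: 0.0388
```

```bash
python3 swing.py 1 '[-.012]*12' 0.1 -.0016
```

```text
t 15.47 phi 0.0939 R 0.1308 lx -0.0413 F [ 1.3 -5.1  0.6] M [-1.06 -0.36  0.21] w 0.0388 rot [-90.4  -0.2 -71.6]
Flocal -0.5 -5.2 0.6
[{"x":-0.005,"y":0.039,"z":0,"yaw":0,"jaw":-0.8},{"x":-0.004,"y":0.039,"z":0,"yaw":0,"jaw":-0.8},{"x":-0.004,"y":0.039,"z":0,"yaw":0,"jaw":-0.8},{"x":-0.004,"y":0.039,"z":0,"yaw":0,"jaw":-0.8},{"x":-0.003,"y":0.039,"z":0,"yaw":0,"jaw":-0.8},{"x":-0.003,"y":0.039,"z":0,"yaw":0,"jaw":-0.8},{"x":-0.003,"y":0.039,"z":0,"yaw":0,"jaw":-0.8},{"x":-0.002,"y":0.039,"z":0,"yaw":0,"jaw":-0.8},{"x":-0.002,"y":0.039,"z":0,"yaw":0,"jaw":-0.8},{"x":-0.001,"y":0.039,"z":0,"yaw":0,"jaw":-0.8},{"x":-0.001,"y":0.039,"z":0,"yaw":0,"jaw":-0.8},{"x":-0.001,"y":0.039,"z":0,"yaw":0,"jaw":-0.8}]
end phi -0.05009061331713162
```

>>> play_rows --increments '[{"x":-0.005,"y":0.039,"z":0,"yaw":0,"jaw":-0.8},{"x":-0.004,"y":0.039,"z":0,"yaw":0,"jaw":-0.8},{"x":-0.004,"y":0.039,"z":0,"yaw":0,"jaw":-0.8},{"x":-0.004,"y":0.035,"z":0,"yaw":0,"jaw":-0.8},{"x":-0.003,"y":0.03,"z":0,"yaw":0,"jaw":-0.8},{"x":-0.003,"y":0.03,"z":0,"yaw":0,"jaw":-0.8},{"x":-0.002,"y":0.03,"z":0,"yaw":0,"jaw":-0.8},{"x":-0.002,"y":0.03,"z":0,"yaw":0,"jaw":-0.8},{"x":0,"y":0.03,"z":0,"yaw":0,"jaw":-0.8}]'

```text
t: 16.6
position: [0.4714, 0.2133, 0.0548]
tool_rot: [-90.4, -0.4, -71.6]
force: [-1.3, -5.8, 15.0]
width: 0.0386
```

```bash
python3 swing.py 1 '[-.012]*3' 0.1 -.0016
```

```text
t 16.6 phi 0.0057 R 0.1307 lx -0.0413 F [-1.3 -5.8 15. ] M [-1.27  0.14  0.21] w 0.0386 rot [-90.4  -0.4 -71.6]
Flocal -3.1 -5.1 15.0
[{"x":-0.002,"y":0.039,"z":0,"yaw":0,"jaw":-0.8},{"x":-0.001,"y":0.039,"z":0,"yaw":0,"jaw":-0.8},{"x":-0.001,"y":0.039,"z":0,"yaw":0,"jaw":-0.8}]
end phi -0.030343076749353198
```

>>> play_rows --increments '[{"x":0,"y":0.03,"z":0,"yaw":0,"jaw":-0.8},{"x":0,"y":0.03,"z":0,"yaw":0,"jaw":-0.8}]'

```text
t: 16.85
position: [0.4714, 0.2133, 0.0546]
tool_rot: [-90.3, -0.5, -71.6]
force: [-1.3, -7.2, 21.8]
width: 0.0388
```

```bash
python3 swing.py 1 '[-.012]*1' 0.1 -.0016;python3 - <<'E'
from rig import imaging
import cv2
f=imaging.grab_frame('scene'); cv2.imwrite('pics/s4.png',cv2.resize(f['pixels'][150:300,270:430,::-1],None,fx=4,fy=4))
E
```

```text
t 16.85 phi 0.0044 R 0.1308 lx -0.0413 F [-1.3 -7.2 21.8] M [-1.45  0.43  0.15] w 0.0388 rot [-90.3  -0.5 -71.6]
Flocal -3.6 -6.4 21.8
[{"x":-0.001,"y":0.039,"z":0,"yaw":0,"jaw":-0.8}]
end phi -0.007573707120704726
```

View pics/s4.png

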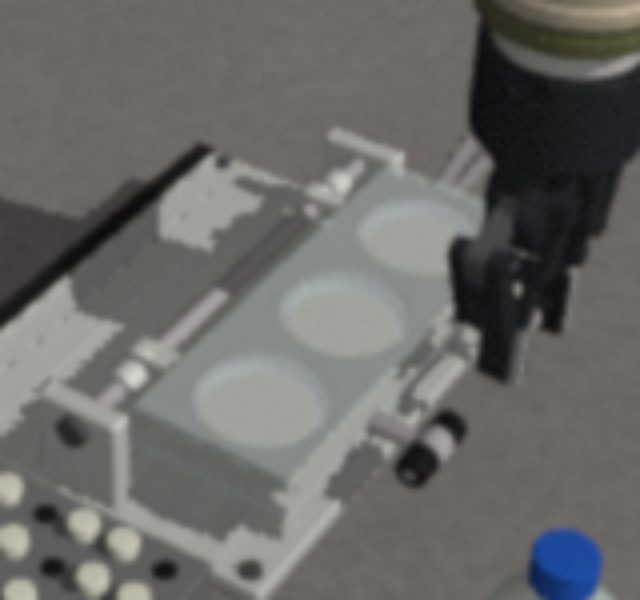

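>>> play_rows --increments '[{"x":0,"y":-0.04,"z":0,"yaw":0,"jaw":0},{"x":0,"y":0,"z":0,"yaw":0,"jaw":0.3},{"x":0,"y":0,"z":0,"yaw":0,"jaw":0.3}]'

```text
t: 17.27
position: [0.4715, 0.2169, 0.0569]
tool_rot: [-90.1, -0.2, -71.5]
force: [0.3, 0.4, 0.4]
width: 0.0555
```

Run:
```python
from rig import robot
from plan import plan
s=robot.sense(); print(s['t'],s['position'],s['force'],s['width'])
p=s['position']
plan(s,[((p[0],p[1],.105),4),((.5489,.2378,.105),6)],.3,-71.05,maxrot=2)
```

```text
17.275 [0.47146003 0.21685565 0.05693799] [0.28571049 0.43141486 0.37153562] 0.05551315972220049
[{"x": 0.0, "y": -0.3, "z": 0.0, "yaw": -0.05, "jaw": 0.3}, {"x": 0.0, "y": -0.3, "z": 0.0, "yaw": 0.0, "jaw": 0.3}, {"x": 0.0, "y": -0.3, "z": 0.0, "yaw": 0.0, "jaw": 0.3}, {"x": 0.0, "y": -0.3, "z": 0.0, "yaw": 0.0, "jaw": 0.3}, {"x": 0.02, "y": -0.0, "z": 0.33, "yaw": 0.0, "jaw": 0.3}, {"x": 0.02, "y": -0.0, "z": 0.33, "yaw": 0.0, "jaw": 0.3}, {"x": 0.02, "y": -0.0, "z": 0.34, "yaw": 0.0, "jaw": 0.3}, {"x": 0.02, "y": -0.0, "z": 0.33, "yaw": 0.0, "jaw": 0.3}, {"x": 0.03, "y": -0.0, "z": 0.34, "yaw": 0.0, "jaw": 0.3}, {"x": 0.02, "y": -0.0, "z": 0.33, "yaw": 0.0, "jaw": 0.3}]
end [0.5488 0.2379 0.1049] -71.02552781049114
```

>>> play_rows --increments '[{"x":0,"y":-0.3,"z":0,"yaw":-0.05,"jaw":0.3},{"x":0,"y":-0.3,"z":0,"yaw":0,"jaw":0.3},{"x":0,"y":-0.3,"z":0,"yaw":0,"jaw":0.3},{"x":0,"y":-0.3,"z":0,"yaw":0,"jaw":0.3},{"x":0.02,"y":0,"z":0.33,"yaw":0,"jaw":0.3},{"x":0.02,"y":0,"z":0.33,"yaw":0,"jaw":0.3},{"x":0.02,"y":0,"z":0.34,"yaw":0,"jaw":0.3},{"x":0.02,"y":0,"z":0.33,"yaw":0,"jaw":0.3},{"x":0.03,"y":0,"z":0.3,"yaw":0,"jaw":0.3},{"x":0.02,"y":0,"z":0.2,"yaw":0,"jaw":0.3}]'

```text
t: 18.52
position: [0.548, 0.2378, 0.1078]
tool_rot: [-90.1, -0.2, -71.0]
force: [0.3, 0.0, 0.7]
width: 0.0556
```

Run:
```python
from rig import robot,imaging
from plan import plan
from h import *
from fit import model
s=robot.sense(); print(s['t'],s['position'],s['tool_rot'],s['dq'].round(1))
f=imaging.grab_frame('wrist'); g=wristpose(s,f)
q=proj(g,model([0.5533,.10186,.33077,0])['th'])[0];im=f['pixels'][:,:,::-1].copy();cv2.circle(im,tuple(int(a) for a in q),3,(0,0,255),1);cv2.imwrite('pics/w5.png',im)
plan(s,[((.5489,.2378,.06),5),((.5489,.2378,.037),4)],.3,-71.05,maxrot=2)
```

```text
18.525 [0.54795315 0.23779848 0.10775364] [-90.08950149  -0.1830387  -71.01749493] [ 1.7  3.6 -1.1 -8.7 -1.1  5.9  3.8]
[{"x": 0.0, "y": 0.24, "z": 0.0, "yaw": 0.0, "jaw": 0.3}, {"x": 0.0, "y": 0.24, "z": 0.01, "yaw": 0.0, "jaw": 0.3}, {"x": 0.0, "y": 0.24, "z": 0.0, "yaw": 0.0, "jaw": 0.3}, {"x": 0.0, "y": 0.24, "z": 0.01, "yaw": 0.0, "jaw": 0.3}, {"x": 0.01, "y": 0.23, "z": 0.0, "yaw": 0.0, "jaw": 0.3}, {"x": -0.0, "y": 0.14, "z": 0.0, "yaw": 0.0, "jaw": 0.3}, {"x": -0.0, "y": 0.15, "z": 0.0, "yaw": 0.0, "jaw": 0.3}, {"x": -0.0, "y": 0.14, "z": 0.0, "yaw": 0.0, "jaw": 0.3}, {"x": -0.0, "y": 0.15, "z": 0.0, "yaw": 0.0, "jaw": 0.3}]
end [0.5488 0.2377 0.037 ] -71.01749492715099
```

View pics/w5.png

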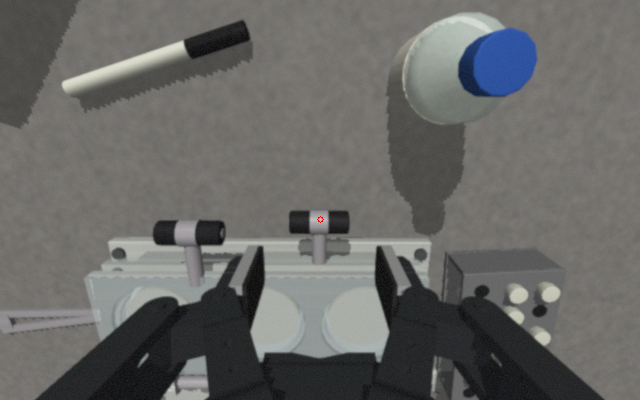

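>>> play_rows --increments '[{"x":0,"y":0.24,"z":0,"yaw":0,"jaw":0.3},{"x":0,"y":0.24,"z":0.01,"yaw":0,"jaw":0.3},{"x":0,"y":0.24,"z":0.01,"yaw":0,"jaw":0.3},{"x":0,"y":0.24,"z":0.01,"yaw":0,"jaw":0.3},{"x":0,"y":0.23,"z":0,"yaw":0,"jaw":0.3},{"x":0,"y":0.14,"z":0,"yaw":0,"jaw":0.3},{"x":0,"y":0.14,"z":0,"yaw":0,"jaw":0.3},{"x":0,"y":0.1,"z":0,"yaw":0,"jaw":0.3}]'

```text
t: 19.58
position: [0.5485, 0.238, 0.04]
tool_rot: [-90.2, -0.2, -71.0]
force: [-0.4, -0.4, 0.7]
width: 0.0555
```

```bash
python3 - <<'E'
from rig import robot,imaging
from plan import plan
from h import *
s=robot.sense(); print(s['t'],s['position'],s['tool_rot'],s['dq'].round(1))
f=imaging.grab_frame('wrist');cv2.imwrite('pics/w6.png',f['pixels'][:,:,::-1])
E
python3 swing.py -1 '[.01]'
```

```text
19.575 [0.54850361 0.23795448 0.04001738] [-90.15775486  -0.19200909 -70.97732789] [-1.6  2.7  2.3  0.5  1.7 -3.8 -1.6]
t 19.62 phi 0.0278 R 0.1303 lx 0.0395 F [ 0.5 -0.5 -0.5] M [ 0.03 -0.04  0.01] w 0.0556 rot [-90.2  -0.2 -71. ]
Flocal 0.3 -0.7 -0.5
[{"x":-0.001,"y":-0.033,"z":0,"yaw":0,"jaw":-0.8}]
end phi 0.03776938371987702
```

View pics/w6.png

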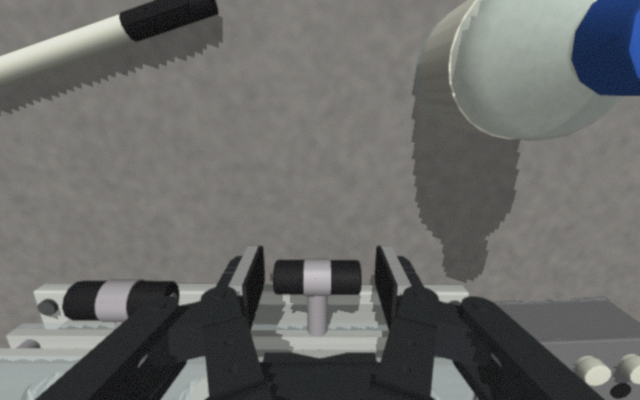

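>>> play_rows --increments '[{"x":-0.02,"y":0.06,"z":0.01,"yaw":0,"jaw":0},{"x":0,"y":0.02,"z":0,"yaw":0,"jaw":-0.5},{"x":0,"y":0,"z":0,"yaw":0,"jaw":-0.8},{"x":0,"y":0,"z":0,"yaw":0,"jaw":-0.8}]'

```text
t: 20.12
position: [0.5472, 0.2384, 0.0375]
tool_rot: [-90.3, -0.3, -71.0]
force: [1.1, 0.9, -3.3]
width: 0.0385
```

```bash
python3 swing.py -1 '[.01,.02]+[.03]*10' 0
```

```text
t 20.12 phi 0.0117 R 0.1313 lx 0.0386 F [ 1.1  0.9 -3.3] M [0.04 0.08 0.  ] w 0.0385 rot [-90.3  -0.3 -71. ]
Flocal 1.3 0.5 -3.3
[{"x":-0.002,"y":-0.033,"z":0,"yaw":0,"jaw":-0.8},{"x":-0.002,"y":-0.066,"z":0,"yaw":0,"jaw":-0.8},{"x":-0.001,"y":-0.098,"z":0,"yaw":0,"jaw":-0.8},{"x":0.002,"y":-0.098,"z":0,"yaw":0,"jaw":-0.8},{"x":0.005,"y":-0.098,"z":0,"yaw":0,"jaw":-0.8},{"x":0.008,"y":-0.098,"z":0,"yaw":0,"jaw":-0.8},{"x":0.011,"y":-0.098,"z":0,"yaw":0,"jaw":-0.8},{"x":0.014,"y":-0.098,"z":0,"yaw":0,"jaw":-0.8},{"x":0.016,"y":-0.097,"z":0,"yaw":0,"jaw":-0.8},{"x":0.019,"y":-0.097,"z":0,"yaw":0,"jaw":-0.8},{"x":0.022,"y":-0.096,"z":0,"yaw":0,"jaw":-0.8},{"x":0.025,"y":-0.095,"z":0,"yaw":0,"jaw":-0.8}]
end phi 0.3416724154759504
```

```bash
sed -i 's/go(side,steps,gain=gain,/go(side,steps,gain=gain,dz=.0036 if side<0 else .005,/' swing.py; python3 swing.py -1 '[.01,.02]+[.03]*10' 0 -.001
```

```text
t 20.12 phi 0.0005 R 0.1304 lx 0.0386 F [ 1.1  0.9 -3.3] M [0.04 0.08 0.  ] w 0.0385 rot [-90.3  -0.3 -71. ]
Flocal 1.3 0.5 -3.3
[{"x":-0.002,"y":-0.033,"z":0,"yaw":0,"jaw":-0.8},{"x":-0.003,"y":-0.065,"z":0,"yaw":0,"jaw":-0.8},{"x":-0.002,"y":-0.098,"z":0,"yaw":0,"jaw":-0.8},{"x":0.001,"y":-0.098,"z":0,"yaw":0,"jaw":-0.8},{"x":0.004,"y":-0.098,"z":0,"yaw":0,"jaw":-0.8},{"x":0.006,"y":-0.098,"z":0,"yaw":0,"jaw":-0.8},{"x":0.009,"y":-0.097,"z":0,"yaw":0,"jaw":-0.8},{"x":0.012,"y":-0.097,"z":0,"yaw":0,"jaw":-0.8},{"x":0.015,"y":-0.097,"z":0,"yaw":0,"jaw":-0.8},{"x":0.018,"y":-0.096,"z":0,"yaw":0,"jaw":-0.8},{"x":0.021,"y":-0.096,"z":0,"yaw":0,"jaw":-0.8},{"x":0.024,"y":-0.095,"z":0,"yaw":0,"jaw":-0.8}]
end phi 0.3305129092107909
```

>>> play_rows --increments '[{"x":-0.002,"y":-0.033,"z":0,"yaw":0,"jaw":-0.8},{"x":-0.002,"y":-0.066,"z":0,"yaw":0,"jaw":-0.8},{"x":-0.001,"y":-0.09,"z":0,"yaw":0,"jaw":-0.8},{"x":0.002,"y":-0.098,"z":0,"yaw":0,"jaw":-0.8},{"x":0.005,"y":-0.098,"z":0,"yaw":0,"jaw":-0.8},{"x":0.008,"y":-0.098,"z":0,"yaw":0,"jaw":-0.8}]'

```text
t: 20.88
position: [0.5472, 0.2383, 0.0561]
tool_rot: [-90.4, -0.2, -71.0]
force: [2.0, 1.2, -10.4]
width: 0.0385
```

```bash
python3 swing.py -1 '[.035]*12' 0 -.001
python3 - <<'E'
from rig import imaging
import cv2
f=imaging.grab_frame('scene'); cv2.imwrite('pics/s5.png',cv2.resize(f['pixels'][150:300,270:430,::-1],None,fx=4,fy=4))
E
```

```text
t 20.88 phi 0.1438 R 0.1304 lx 0.0385 F [  2.    1.2 -10.4] M [ 0.24 -0.23  0.  ] w 0.0385 rot [-90.4  -0.2 -71. ]
Flocal 2.3 0.5 -10.4
[{"x":0.011,"y":-0.114,"z":0,"yaw":0,"jaw":-0.8},{"x":0.014,"y":-0.113,"z":0,"yaw":0,"jaw":-0.8},{"x":0.018,"y":-0.113,"z":0,"yaw":0,"jaw":-0.8},{"x":0.022,"y":-0.112,"z":0,"yaw":0,"jaw":-0.8},{"x":0.026,"y":-0.111,"z":0,"yaw":0,"jaw":-0.8},{"x":0.03,"y":-0.11,"z":0,"yaw":0,"jaw":-0.8},{"x":0.034,"y":-0.109,"z":0,"yaw":0,"jaw":-0.8},{"x":0.038,"y":-0.108,"z":0,"yaw":0,"jaw":-0.8},{"x":0.041,"y":-0.106,"z":0,"yaw":0,"jaw":-0.8},{"x":0.045,"y":-0.105,"z":0,"yaw":0,"jaw":-0.8},{"x":0.049,"y":-0.103,"z":0,"yaw":0,"jaw":-0.8},{"x":0.052,"y":-0.101,"z":0,"yaw":0,"jaw":-0.8}]
end phi 0.5638404080988441
```

View pics/s5.png

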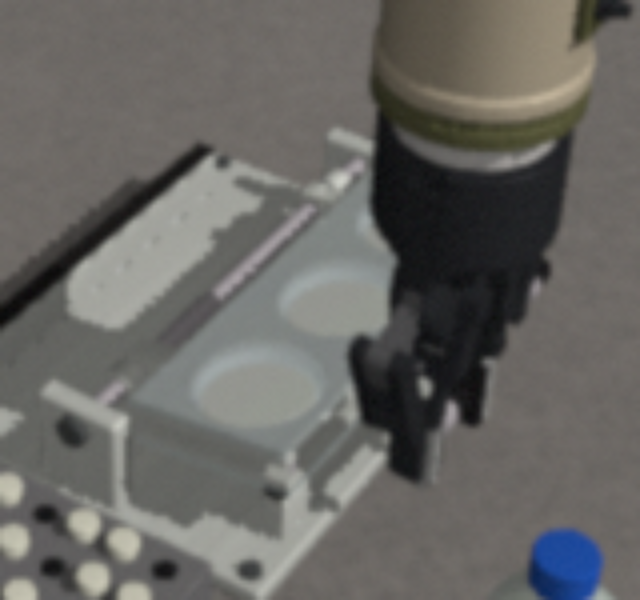

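Both leaves are rising together, shut (plate near (250,390) in the crop), and the load is about 10 N as expected. I continue.

>>> play_rows --increments '[{"x":0.011,"y":-0.114,"z":0,"yaw":0,"jaw":-0.8},{"x":0.014,"y":-0.113,"z":0,"yaw":0,"jaw":-0.8},{"x":0.018,"y":-0.113,"z":0,"yaw":0,"jaw":-0.8},{"x":0.022,"y":-0.112,"z":0,"yaw":0,"jaw":-0.8},{"x":0.026,"y":-0.111,"z":0,"yaw":0,"jaw":-0.8},{"x":0.03,"y":-0.11,"z":0,"yaw":0,"jaw":-0.8},{"x":0.034,"y":-0.109,"z":0,"yaw":0,"jaw":-0.8},{"x":0.038,"y":-0.108,"z":0,"yaw":0,"jaw":-0.8},{"x":0.041,"y":-0.106,"z":0,"yaw":0,"jaw":-0.8},{"x":0.045,"y":-0.105,"z":0,"yaw":0,"jaw":-0.8},{"x":0.049,"y":-0.103,"z":0,"yaw":0,"jaw":-0.8},{"x":0.052,"y":-0.101,"z":0,"yaw":0,"jaw":-0.8}]'

```text
t: 22.42
position: [0.5528, 0.2219, 0.1122]
tool_rot: [-90.4, -0.3, -71.0]
force: [3.4, 0.2, -11.0]
width: 0.0387
```

```bash
python3 swing.py -1 '[.038]*12' 0 -.001
```

```text
t 22.43 phi 0.5975 R 0.1305 lx 0.0385 F [  3.4   0.2 -11. ] M [-0.01 -0.51  0.02] w 0.0387 rot [-90.4  -0.3 -71. ]
Flocal 3.3 -0.9 -11.0
[{"x":0.065,"y":-0.106,"z":0,"yaw":0,"jaw":-0.8},{"x":0.069,"y":-0.103,"z":0,"yaw":0,"jaw":-0.8},{"x":0.072,"y":-0.101,"z":0,"yaw":0,"jaw":-0.8},{"x":0.076,"y":-0.098,"z":0,"yaw":0,"jaw":-0.8},{"x":0.08,"y":-0.095,"z":0,"yaw":0,"jaw":-0.8},{"x":0.083,"y":-0.092,"z":0,"yaw":0,"jaw":-0.8},{"x":0.087,"y":-0.089,"z":0,"yaw":0,"jaw":-0.8},{"x":0.09,"y":-0.085,"z":0,"yaw":0,"jaw":-0.8},{"x":0.093,"y":-0.082,"z":0,"yaw":0,"jaw":-0.8},{"x":0.096,"y":-0.078,"z":0,"yaw":0,"jaw":-0.8},{"x":0.099,"y":-0.074,"z":0,"yaw":0,"jaw":-0.8},{"x":0.102,"y":-0.071,"z":0,"yaw":0,"jaw":-0.8}]
end phi 1.0535417602797525
```

>>> play_rows --increments '[{"x":0.065,"y":-0.106,"z":0,"yaw":0,"jaw":-0.8},{"x":0.069,"y":-0.103,"z":0,"yaw":0,"jaw":-0.8},{"x":0.072,"y":-0.101,"z":0,"yaw":0,"jaw":-0.8},{"x":0.076,"y":-0.098,"z":0,"yaw":0,"jaw":-0.8},{"x":0.08,"y":-0.095,"z":0,"yaw":0,"jaw":-0.8},{"x":0.083,"y":-0.092,"z":0,"yaw":0,"jaw":-0.8},{"x":0.087,"y":-0.089,"z":0,"yaw":0,"jaw":-0.8},{"x":0.09,"y":-0.085,"z":0,"yaw":0,"jaw":-0.8},{"x":0.093,"y":-0.082,"z":0,"yaw":0,"jaw":-0.8},{"x":0.096,"y":-0.078,"z":0,"yaw":0,"jaw":-0.8},{"x":0.099,"y":-0.074,"z":0,"yaw":0,"jaw":-0.8},{"x":0.102,"y":-0.071,"z":0,"yaw":0,"jaw":-0.8}]'

```text
t: 23.92
position: [0.5669, 0.1805, 0.1573]
tool_rot: [-90.5, -0.3, -71.0]
force: [5.3, 0.1, -17.7]
width: 0.0385
```

```bash
python3 swing.py -1 '[.038]*12' 0.05 -.001
python3 - <<'E'
from rig import imaging
import cv2
f=imaging.grab_frame('scene'); cv2.imwrite('pics/s6.png',cv2.resize(f['pixels'][120:300,250:440,::-1],None,fx=3,fy=3))
E
```

```text
t 23.93 phi 1.0833 R 0.1306 lx 0.0384 F [  5.3   0.1 -17.7] M [ 0.13 -0.92  0.05] w 0.0385 rot [-90.5  -0.3 -71. ]
Flocal 5.0 -1.7 -17.7
[{"x":0.107,"y":-0.063,"z":0,"yaw":0,"jaw":-0.8},{"x":0.109,"y":-0.059,"z":0,"yaw":0,"jaw":-0.8},{"x":0.111,"y":-0.055,"z":0,"yaw":0,"jaw":-0.8},{"x":0.113,"y":-0.051,"z":0,"yaw":0,"jaw":-0.8},{"x":0.115,"y":-0.046,"z":0,"yaw":0,"jaw":-0.8},{"x":0.117,"y":-0.042,"z":0,"yaw":0,"jaw":-0.8},{"x":0.118,"y":-0.037,"z":0,"yaw":0,"jaw":-0.8},{"x":0.12,"y":-0.033,"z":0,"yaw":0,"jaw":-0.8},{"x":0.121,"y":-0.028,"z":0,"yaw":0,"jaw":-0.8},{"x":0.122,"y":-0.024,"z":0,"yaw":0,"jaw":-0.8},{"x":0.122,"y":-0.019,"z":0,"yaw":0,"jaw":-0.8},{"x":0.123,"y":-0.015,"z":0,"yaw":0,"jaw":-0.8}]
end phi 1.5393408885725959
```

View pics/s6.png

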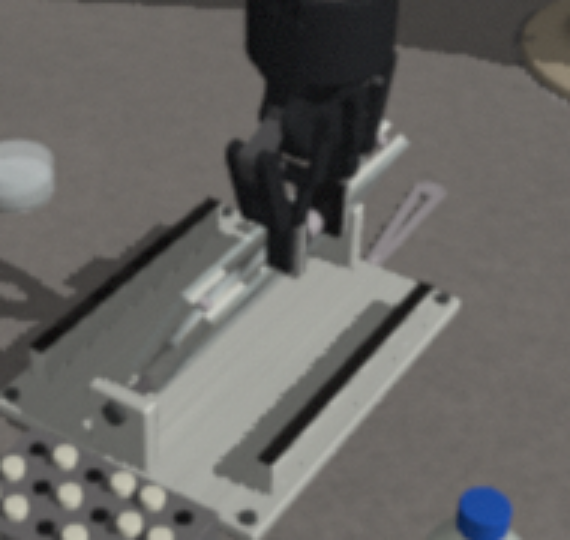

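>>> play_rows --increments '[{"x":0.107,"y":-0.055,"z":0,"yaw":0,"jaw":-0.8},{"x":0.109,"y":-0.051,"z":0,"yaw":0,"jaw":-0.8},{"x":0.111,"y":-0.047,"z":0,"yaw":0,"jaw":-0.8},{"x":0.113,"y":-0.044,"z":0,"yaw":0,"jaw":-0.8},{"x":0.115,"y":-0.04,"z":0,"yaw":0,"jaw":-0.8},{"x":0.117,"y":-0.036,"z":0,"yaw":0,"jaw":-0.8},{"x":0.118,"y":-0.032,"z":0,"yaw":0,"jaw":-0.8},{"x":0.12,"y":-0.028,"z":0,"yaw":0,"jaw":-0.8},{"x":0.121,"y":-0.024,"z":0,"yaw":0,"jaw":-0.8},{"x":0.122,"y":-0.02,"z":0,"yaw":0,"jaw":-0.8},{"x":0.122,"y":-0.015,"z":0,"yaw":0,"jaw":-0.8},{"x":0.123,"y":-0.01,"z":0,"yaw":0,"jaw":-0.8}]'

```text
t: 25.48
position: [0.5847, 0.1285, 0.1762]
tool_rot: [-90.4, -0.0, -70.8]
force: [0.8, 5.5, -10.6]
width: 0.0392
```

```bash
python3 swing.py -1 '[.038]*12' 0.05 -.001
```

```text
t 25.48 phi 1.532 R 0.1305 lx 0.0383 F [  0.8   5.5 -10.6] M [ 1.16  0.08 -0.09] w 0.0392 rot [-90.4  -0.  -70.8]
Flocal 2.6 4.9 -10.6
[{"x":0.124,"y":-0.011,"z":0,"yaw":0,"jaw":-0.8},{"x":0.124,"y":-0.006,"z":0,"yaw":0,"jaw":-0.8},{"x":0.124,"y":-0.001,"z":0,"yaw":0,"jaw":-0.8},{"x":0.124,"y":0.003,"z":0,"yaw":0,"jaw":-0.8},{"x":0.124,"y":0.008,"z":0,"yaw":0,"jaw":-0.8},{"x":0.123,"y":0.013,"z":0,"yaw":0,"jaw":-0.8},{"x":0.123,"y":0.017,"z":0,"yaw":0,"jaw":-0.8},{"x":0.122,"y":0.022,"z":0,"yaw":0,"jaw":-0.8},{"x":0.121,"y":0.027,"z":0,"yaw":0,"jaw":-0.8},{"x":0.12,"y":0.031,"z":0,"yaw":0,"jaw":-0.8},{"x":0.119,"y":0.036,"z":0,"yaw":0,"jaw":-0.8},{"x":0.117,"y":0.04,"z":0,"yaw":0,"jaw":-0.8}]
end phi 1.9880489754499318
```

>>> play_rows --increments '[{"x":0.124,"y":-0.007,"z":0,"yaw":0,"jaw":-0.8},{"x":0.124,"y":-0.002,"z":0,"yaw":0,"jaw":-0.8},{"x":0.124,"y":0.002,"z":0,"yaw":0,"jaw":-0.8},{"x":0.124,"y":0.006,"z":0,"yaw":0,"jaw":-0.8},{"x":0.124,"y":0.01,"z":0,"yaw":0,"jaw":-0.8},{"x":0.123,"y":0.015,"z":0,"yaw":0,"jaw":-0.8},{"x":0.123,"y":0.019,"z":0,"yaw":0,"jaw":-0.8},{"x":0.122,"y":0.024,"z":0,"yaw":0,"jaw":-0.8},{"x":0.121,"y":0.028,"z":0,"yaw":0,"jaw":-0.8},{"x":0.12,"y":0.032,"z":0,"yaw":0,"jaw":-0.8},{"x":0.119,"y":0.037,"z":0,"yaw":0,"jaw":-0.8},{"x":0.117,"y":0.041,"z":0,"yaw":0,"jaw":-0.8}]'

```text
t: 26.98
position: [0.6014, 0.0798, 0.1714]
tool_rot: [-90.3, 0.6, -70.6]
force: [-1.3, 6.2, -4.7]
width: 0.0388
```

```bash
python3 swing.py -1 '[.038]*12' 0.05 -.001
```

```text
t 26.98 phi 1.9313 R 0.1305 lx 0.0383 F [-1.3  6.2 -4.7] M [ 1.33  0.47 -0.18] w 0.0388 rot [-90.3   0.6 -70.6]
Flocal 0.8 6.3 -4.7
[{"x":0.118,"y":0.038,"z":0,"yaw":0,"jaw":-0.8},{"x":0.116,"y":0.043,"z":0,"yaw":0,"jaw":-0.8},{"x":0.115,"y":0.047,"z":0,"yaw":0,"jaw":-0.8},{"x":0.113,"y":0.051,"z":0,"yaw":0,"jaw":-0.8},{"x":0.111,"y":0.056,"z":0,"yaw":0,"jaw":-0.8},{"x":0.109,"y":0.06,"z":0,"yaw":0,"jaw":-0.8},{"x":0.106,"y":0.064,"z":0,"yaw":0,"jaw":-0.8},{"x":0.104,"y":0.068,"z":0,"yaw":0,"jaw":-0.8},{"x":0.101,"y":0.072,"z":0,"yaw":0,"jaw":-0.8},{"x":0.098,"y":0.075,"z":0,"yaw":0,"jaw":-0.8},{"x":0.095,"y":0.079,"z":0,"yaw":0,"jaw":-0.8},{"x":0.092,"y":0.083,"z":0,"yaw":0,"jaw":-0.8}]
end phi 2.387324447559571
```

>>> play_rows --increments '[{"x":0.118,"y":0.038,"z":0,"yaw":0,"jaw":-0.8},{"x":0.116,"y":0.043,"z":0,"yaw":0,"jaw":-0.8},{"x":0.115,"y":0.047,"z":0,"yaw":0,"jaw":-0.8},{"x":0.113,"y":0.051,"z":0,"yaw":0,"jaw":-0.8},{"x":0.111,"y":0.056,"z":0,"yaw":0,"jaw":-0.8},{"x":0.109,"y":0.06,"z":0,"yaw":0,"jaw":-0.8},{"x":0.106,"y":0.064,"z":0,"yaw":0,"jaw":-0.8},{"x":0.104,"y":0.068,"z":0,"yaw":0,"jaw":-0.8},{"x":0.101,"y":0.072,"z":0,"yaw":0,"jaw":-0.8},{"x":0.098,"y":0.075,"z":0,"yaw":0,"jaw":-0.8},{"x":0.095,"y":0.079,"z":0,"yaw":0,"jaw":-0.8},{"x":0.092,"y":0.083,"z":0,"yaw":0,"jaw":-0.8}]'

```text
t: 28.48
position: [0.6151, 0.0398, 0.1496]
tool_rot: [-90.2, 1.1, -70.5]
force: [-1.6, 4.9, 0.1]
width: 0.039
```

```bash
python3 swing.py -1 '[.038]*12' 0.05 -.001
python3 - <<'E'
from rig import imaging
import cv2
f=imaging.grab_frame('scene'); cv2.imwrite('pics/s7.png',cv2.resize(f['pixels'][120:300,220:410,::-1],None,fx=3,fy=3))
E
```

```text
t 28.48 phi 2.2982 R 0.1304 lx 0.0383 F [-1.6  4.9  0.1] M [ 1.01  0.63 -0.21] w 0.039 rot [-90.2   1.1 -70.5]
Flocal 0.1 5.2 0.1
[{"x":0.096,"y":0.078,"z":0,"yaw":0,"jaw":-0.8},{"x":0.093,"y":0.081,"z":0,"yaw":0,"jaw":-0.8},{"x":0.09,"y":0.085,"z":0,"yaw":0,"jaw":-0.8},{"x":0.087,"y":0.088,"z":0,"yaw":0,"jaw":-0.8},{"x":0.084,"y":0.091,"z":0,"yaw":0,"jaw":-0.8},{"x":0.08,"y":0.095,"z":0,"yaw":0,"jaw":-0.8},{"x":0.076,"y":0.097,"z":0,"yaw":0,"jaw":-0.8},{"x":0.073,"y":0.1,"z":0,"yaw":0,"jaw":-0.8},{"x":0.069,"y":0.103,"z":0,"yaw":0,"jaw":-0.8},{"x":0.065,"y":0.106,"z":0,"yaw":0,"jaw":-0.8},{"x":0.061,"y":0.108,"z":0,"yaw":0,"jaw":-0.8},{"x":0.057,"y":0.11,"z":0,"yaw":0,"jaw":-0.8}]
end phi 2.754206962701021
```

View pics/s7.png

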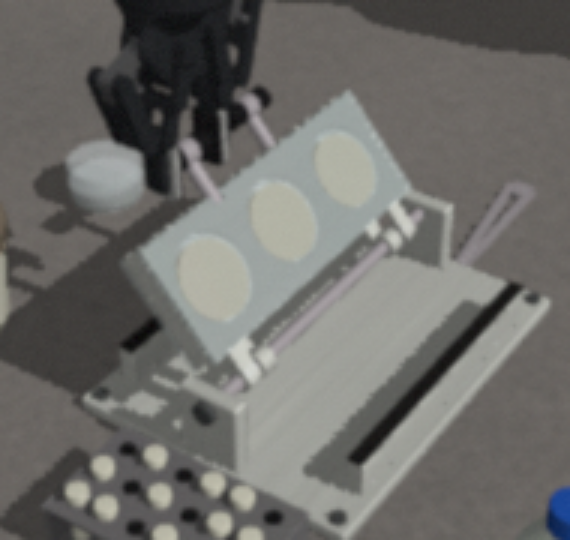

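The shut cradle is past vertical with three agar discs visible at (215,278), (285,220), (345,170) behind the clear leaf, and both handles are close together, so it is still shut.

>>> play_rows --increments '[{"x":0.096,"y":0.078,"z":0,"yaw":0,"jaw":-0.8},{"x":0.093,"y":0.081,"z":0,"yaw":0,"jaw":-0.8},{"x":0.09,"y":0.085,"z":0,"yaw":0,"jaw":-0.8},{"x":0.087,"y":0.088,"z":0,"yaw":0,"jaw":-0.8},{"x":0.084,"y":0.091,"z":0,"yaw":0,"jaw":-0.8},{"x":0.08,"y":0.095,"z":0,"yaw":0,"jaw":-0.8},{"x":0.076,"y":0.097,"z":0,"yaw":0,"jaw":-0.8},{"x":0.073,"y":0.1,"z":0,"yaw":0,"jaw":-0.8},{"x":0.069,"y":0.103,"z":0,"yaw":0,"jaw":-0.8},{"x":0.065,"y":0.106,"z":0,"yaw":0,"jaw":-0.8},{"x":0.061,"y":0.108,"z":0,"yaw":0,"jaw":-0.8},{"x":0.057,"y":0.11,"z":0,"yaw":0,"jaw":-0.8}]'

```text
t: 30.02
position: [0.6254, 0.0097, 0.1138]
tool_rot: [-90.1, 1.3, -70.5]
force: [-1.9, 4.8, 1.0]
width: 0.0387
```

```bash
python3 swing.py -1 '[.03]*6+[.02]*6' 0.05 -.001
```

```text
t 30.02 phi 2.6672 R 0.1303 lx 0.0383 F [-1.9  4.8  1. ] M [ 0.78  0.72 -0.23] w 0.0387 rot [-90.1   1.3 -70.5]
Flocal -0.3 5.2 1.0
[{"x":0.049,"y":0.084,"z":0,"yaw":0,"jaw":-0.8},{"x":0.047,"y":0.086,"z":0,"yaw":0,"jaw":-0.8},{"x":0.044,"y":0.087,"z":0,"yaw":0,"jaw":-0.8},{"x":0.041,"y":0.089,"z":0,"yaw":0,"jaw":-0.8},{"x":0.039,"y":0.09,"z":0,"yaw":0,"jaw":-0.8},{"x":0.036,"y":0.091,"z":0,"yaw":0,"jaw":-0.8},{"x":0.023,"y":0.061,"z":0,"yaw":0,"jaw":-0.8},{"x":0.021,"y":0.062,"z":0,"yaw":0,"jaw":-0.8},{"x":0.02,"y":0.062,"z":0,"yaw":0,"jaw":-0.8},{"x":0.019,"y":0.062,"z":0,"yaw":0,"jaw":-0.8},{"x":0.018,"y":0.063,"z":0,"yaw":0,"jaw":-0.8},{"x":0.016,"y":0.063,"z":0,"yaw":0,"jaw":-0.8}]
end phi 2.967188294709345
```

>>> play_rows --increments '[{"x":0.053,"y":0.095,"z":0,"yaw":0,"jaw":-0.8},{"x":0.05,"y":0.095,"z":0,"yaw":0,"jaw":-0.8},{"x":0.046,"y":0.095,"z":0,"yaw":0,"jaw":-0.8},{"x":0.043,"y":0.095,"z":0,"yaw":0,"jaw":-0.8},{"x":0.041,"y":0.095,"z":0,"yaw":0,"jaw":-0.8},{"x":0.038,"y":0.095,"z":0,"yaw":0,"jaw":-0.8},{"x":0.034,"y":0.09,"z":0,"yaw":0,"jaw":-0.8},{"x":0.03,"y":0.085,"z":0,"yaw":0,"jaw":-0.8},{"x":0.025,"y":0.08,"z":0,"yaw":0,"jaw":-0.8},{"x":0.02,"y":0.07,"z":0,"yaw":0,"jaw":-0.8},{"x":0.018,"y":0.063,"z":0,"yaw":0,"jaw":-0.8},{"x":0.016,"y":0.063,"z":0,"yaw":0,"jaw":-0.8}]'

```text
t: 31.52
position: [0.6302, -0.0043, 0.0784]
tool_rot: [-90.1, 1.2, -70.6]
force: [-2.0, 5.5, 1.7]
width: 0.0385
```

```bash
python3 swing.py -1 '[.015]*12' 0.05 -.001
```

```text
t 31.52 phi 2.9629 R 0.1303 lx 0.0382 F [-2.   5.5  1.7] M [ 0.85  0.82 -0.21] w 0.0385 rot [-90.1   1.2 -70.6]
Flocal -0.1 5.8 1.7
[{"x":0.012,"y":0.047,"z":0,"yaw":0,"jaw":-0.8},{"x":0.011,"y":0.048,"z":0,"yaw":0,"jaw":-0.8},{"x":0.01,"y":0.048,"z":0,"yaw":0,"jaw":-0.8},{"x":0.009,"y":0.048,"z":0,"yaw":0,"jaw":-0.8},{"x":0.009,"y":0.048,"z":0,"yaw":0,"jaw":-0.8},{"x":0.008,"y":0.048,"z":0,"yaw":0,"jaw":-0.8},{"x":0.007,"y":0.048,"z":0,"yaw":0,"jaw":-0.8},{"x":0.007,"y":0.048,"z":0,"yaw":0,"jaw":-0.8},{"x":0.006,"y":0.049,"z":0,"yaw":0,"jaw":-0.8},{"x":0.005,"y":0.049,"z":0,"yaw":0,"jaw":-0.8},{"x":0.004,"y":0.049,"z":0,"yaw":0,"jaw":-0.8},{"x":0.004,"y":0.049,"z":0,"yaw":0,"jaw":-0.8}]
end phi 3.1429374120091444
```

>>> play_rows --increments '[{"x":0.014,"y":0.058,"z":0,"yaw":0,"jaw":-0.8},{"x":0.012,"y":0.058,"z":0,"yaw":0,"jaw":-0.8},{"x":0.011,"y":0.058,"z":0,"yaw":0,"jaw":-0.8},{"x":0.01,"y":0.056,"z":0,"yaw":0,"jaw":-0.8},{"x":0.009,"y":0.056,"z":0,"yaw":0,"jaw":-0.8},{"x":0.008,"y":0.054,"z":0,"yaw":0,"jaw":-0.8},{"x":0.007,"y":0.052,"z":0,"yaw":0,"jaw":-0.8},{"x":0.006,"y":0.05,"z":0,"yaw":0,"jaw":-0.8},{"x":0.005,"y":0.045,"z":0,"yaw":0,"jaw":-0.8},{"x":0.004,"y":0.04,"z":0,"yaw":0,"jaw":-0.8},{"x":0.003,"y":0.038,"z":0,"yaw":0,"jaw":-0.8}]'

```text
t: 32.9
position: [0.6312, -0.0074, 0.0594]
tool_rot: [-90.1, 1.1, -70.6]
force: [-2.0, 4.0, 1.2]
width: 0.0388
```

```bash
python3 swing.py -1 '[.015]*2' 0.05 -.001
python3 - <<'E'
from rig import imaging
import cv2
f=imaging.grab_frame('scene'); cv2.imwrite('pics/s8.png',cv2.resize(f['pixels'][120:300,220:410,::-1],None,fx=3,fy=3))
E
```

```text
t 32.9 phi 3.111 R 0.1303 lx 0.0382 F [-2.   4.   1.2] M [ 0.68  0.72 -0.2 ] w 0.0388 rot [-90.1   1.1 -70.6]
Flocal -0.6 4.4 1.2
[{"x":0.005,"y":0.049,"z":0,"yaw":0,"jaw":-0.8},{"x":0.004,"y":0.049,"z":0,"yaw":0,"jaw":-0.8}]
end phi 3.1410170897657586
```

View pics/s8.png

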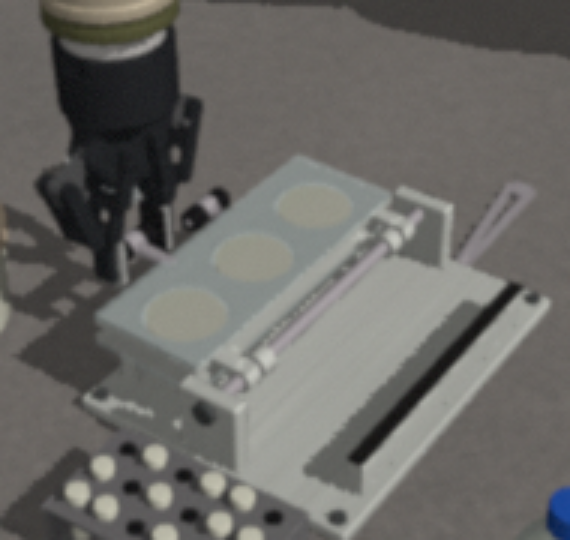

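>>> play_rows --increments '[{"x":0.003,"y":0.038,"z":0,"yaw":0,"jaw":-0.8},{"x":0.003,"y":0.038,"z":0,"yaw":0,"jaw":-0.8},{"x":0.002,"y":0.036,"z":0,"yaw":0,"jaw":-0.8},{"x":0.002,"y":0.036,"z":0,"yaw":0,"jaw":-0.8}]'

```text
t: 33.45
position: [0.6315, -0.0077, 0.0551]
tool_rot: [-90.1, 1.0, -70.6]
force: [-8.4, 2.5, 25.2]
width: 0.0386
```

```bash
python3 swing.py -1 '[.015]*2' 0.05 -.001
```

```text
t 33.45 phi 3.1442 R 0.1303 lx 0.0384 F [-8.4  2.5 25.2] M [ 0.59  2.13 -0.23] w 0.0386 rot [-90.1   1.  -70.6]
Flocal -7.1 5.1 25.2
[{"x":0.003,"y":0.049,"z":0,"yaw":0,"jaw":-0.8},{"x":0.002,"y":0.049,"z":0,"yaw":0,"jaw":-0.8}]
end phi 3.1742293360650806
```

```bash
python3 swing.py -1 '[-.01,-.015]+[-.02]*4+[-.03]*6' 0 -.001
```

```text
t 33.45 phi 3.1442 R 0.1303 lx 0.0384 F [-8.4  2.5 25.2] M [ 0.59  2.13 -0.23] w 0.0386 rot [-90.1   1.  -70.6]
Flocal -7.1 5.1 25.2
[{"x":-0.002,"y":-0.032,"z":0,"yaw":0,"jaw":-0.8},{"x":-0.004,"y":-0.049,"z":0,"yaw":0,"jaw":-0.8},{"x":-0.007,"y":-0.065,"z":0,"yaw":0,"jaw":-0.8},{"x":-0.008,"y":-0.065,"z":0,"yaw":0,"jaw":-0.8},{"x":-0.009,"y":-0.064,"z":0,"yaw":0,"jaw":-0.8},{"x":-0.01,"y":-0.064,"z":0,"yaw":0,"jaw":-0.8},{"x":-0.018,"y":-0.096,"z":0,"yaw":0,"jaw":-0.8},{"x":-0.021,"y":-0.095,"z":0,"yaw":0,"jaw":-0.8},{"x":-0.024,"y":-0.095,"z":0,"yaw":0,"jaw":-0.8},{"x":-0.027,"y":-0.094,"z":0,"yaw":0,"jaw":-0.8},{"x":-0.029,"y":-0.093,"z":0,"yaw":0,"jaw":-0.8},{"x":-0.032,"y":-0.092,"z":0,"yaw":0,"jaw":-0.8}]
end phi 2.8592293360650816
```

>>> play_rows --increments '[{"x":-0.002,"y":-0.032,"z":0,"yaw":0,"jaw":-0.8},{"x":-0.004,"y":-0.049,"z":0,"yaw":0,"jaw":-0.8},{"x":-0.007,"y":-0.065,"z":0,"yaw":0,"jaw":-0.8},{"x":-0.008,"y":-0.065,"z":0,"yaw":0,"jaw":-0.8},{"x":-0.009,"y":-0.064,"z":0,"yaw":0,"jaw":-0.8},{"x":-0.01,"y":-0.064,"z":0,"yaw":0,"jaw":-0.8},{"x":-0.018,"y":-0.096,"z":0,"yaw":0,"jaw":-0.8},{"x":-0.021,"y":-0.095,"z":0,"yaw":0,"jaw":-0.8}]'

```text
t: 34.45
position: [0.6304, -0.0049, 0.0758]
tool_rot: [-90.1, 1.1, -70.6]
force: [-0.4, 4.5, -6.0]
width: 0.0392
```

```bash
python3 swing.py -1 '[-.035]*12' 0 -.001
python3 - <<'E'
from rig import imaging
import cv2
f=imaging.grab_frame('scene'); cv2.imwrite('pics/s9.png',cv2.resize(f['pixels'][120:300,220:410,::-1],None,fx=3,fy=3))
E
```

```text
t 34.45 phi 2.9833 R 0.1303 lx 0.0382 F [-0.4  4.5 -6. ] M [ 0.79  0.26 -0.21] w 0.0392 rot [-90.1   1.1 -70.6]
Flocal 1.1 4.3 -6.0
[{"x":-0.028,"y":-0.111,"z":0,"yaw":0,"jaw":-0.8},{"x":-0.032,"y":-0.11,"z":0,"yaw":0,"jaw":-0.8},{"x":-0.035,"y":-0.108,"z":0,"yaw":0,"jaw":-0.8},{"x":-0.039,"y":-0.107,"z":0,"yaw":0,"jaw":-0.8},{"x":-0.043,"y":-0.106,"z":0,"yaw":0,"jaw":-0.8},{"x":-0.046,"y":-0.104,"z":0,"yaw":0,"jaw":-0.8},{"x":-0.05,"y":-0.102,"z":0,"yaw":0,"jaw":-0.8},{"x":-0.054,"y":-0.101,"z":0,"yaw":0,"jaw":-0.8},{"x":-0.057,"y":-0.099,"z":0,"yaw":0,"jaw":-0.8},{"x":-0.061,"y":-0.097,"z":0,"yaw":0,"jaw":-0.8},{"x":-0.064,"y":-0.094,"z":0,"yaw":0,"jaw":-0.8},{"x":-0.067,"y":-0.092,"z":0,"yaw":0,"jaw":-0.8}]
end phi 2.563312449766514
```

View pics/s9.png

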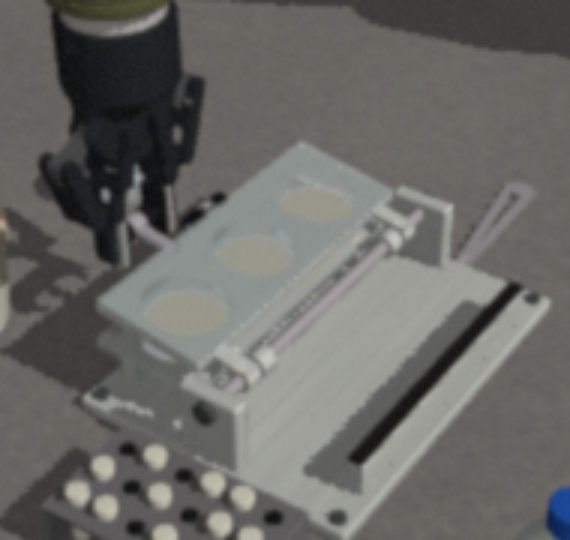

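The tray leaf parts from the cover; the dishes (discs near (190,310), (255,253), (315,203)) stay below in the cover. I continue.

>>> play_rows --increments '[{"x":-0.028,"y":-0.111,"z":0,"yaw":0,"jaw":-0.8},{"x":-0.032,"y":-0.11,"z":0,"yaw":0,"jaw":-0.8},{"x":-0.035,"y":-0.108,"z":0,"yaw":0,"jaw":-0.8},{"x":-0.039,"y":-0.107,"z":0,"yaw":0,"jaw":-0.8},{"x":-0.043,"y":-0.106,"z":0,"yaw":0,"jaw":-0.8},{"x":-0.046,"y":-0.104,"z":0,"yaw":0,"jaw":-0.8},{"x":-0.05,"y":-0.102,"z":0,"yaw":0,"jaw":-0.8},{"x":-0.054,"y":-0.101,"z":0,"yaw":0,"jaw":-0.8},{"x":-0.057,"y":-0.099,"z":0,"yaw":0,"jaw":-0.8},{"x":-0.061,"y":-0.097,"z":0,"yaw":0,"jaw":-0.8},{"x":-0.064,"y":-0.094,"z":0,"yaw":0,"jaw":-0.8},{"x":-0.067,"y":-0.092,"z":0,"yaw":0,"jaw":-0.8}]'

```text
t: 36.0
position: [0.6221, 0.0192, 0.1283]
tool_rot: [-90.1, 1.2, -70.5]
force: [0.9, 5.9, -9.9]
width: 0.0387
```

```bash
python3 swing.py -1 '[-.04]*12' 0.03 -.001
```

```text
t 36.0 phi 2.5319 R 0.1305 lx 0.0382 F [ 0.9  5.9 -9.9] M [ 0.99  0.09 -0.22] w 0.0387 rot [-90.1   1.2 -70.5]
Flocal 2.8 5.3 -9.9
[{"x":-0.084,"y":-0.1,"z":0,"yaw":0,"jaw":-0.8},{"x":-0.088,"y":-0.096,"z":0,"yaw":0,"jaw":-0.8},{"x":-0.092,"y":-0.093,"z":0,"yaw":0,"jaw":-0.8},{"x":-0.095,"y":-0.089,"z":0,"yaw":0,"jaw":-0.8},{"x":-0.099,"y":-0.085,"z":0,"yaw":0,"jaw":-0.8},{"x":-0.102,"y":-0.081,"z":0,"yaw":0,"jaw":-0.8},{"x":-0.105,"y":-0.077,"z":0,"yaw":0,"jaw":-0.8},{"x":-0.108,"y":-0.073,"z":0,"yaw":0,"jaw":-0.8},{"x":-0.111,"y":-0.068,"z":0,"yaw":0,"jaw":-0.8},{"x":-0.114,"y":-0.064,"z":0,"yaw":0,"jaw":-0.8},{"x":-0.116,"y":-0.059,"z":0,"yaw":0,"jaw":-0.8},{"x":-0.118,"y":-0.055,"z":0,"yaw":0,"jaw":-0.8}]
end phi 2.0519058900767417
```

>>> play_rows --increments '[{"x":-0.084,"y":-0.098,"z":0,"yaw":0,"jaw":-0.8},{"x":-0.088,"y":-0.094,"z":0,"yaw":0,"jaw":-0.8},{"x":-0.092,"y":-0.091,"z":0,"yaw":0,"jaw":-0.8},{"x":-0.095,"y":-0.087,"z":0,"yaw":0,"jaw":-0.8},{"x":-0.099,"y":-0.083,"z":0,"yaw":0,"jaw":-0.8},{"x":-0.102,"y":-0.079,"z":0,"yaw":0,"jaw":-0.8},{"x":-0.105,"y":-0.075,"z":0,"yaw":0,"jaw":-0.8},{"x":-0.108,"y":-0.071,"z":0,"yaw":0,"jaw":-0.8},{"x":-0.111,"y":-0.066,"z":0,"yaw":0,"jaw":-0.8},{"x":-0.114,"y":-0.062,"z":0,"yaw":0,"jaw":-0.8},{"x":-0.116,"y":-0.057,"z":0,"yaw":0,"jaw":-0.8},{"x":-0.118,"y":-0.053,"z":0,"yaw":0,"jaw":-0.8}]'

```text
t: 37.5
position: [0.6062, 0.0654, 0.166]
tool_rot: [-90.0, 1.2, -70.6]
force: [4.5, 3.4, -14.3]
width: 0.0388
```

```bash
python3 swing.py -1 '[-.042]*12' 0.05 -.001
```

```text
t 37.5 phi 2.0545 R 0.1307 lx 0.0382 F [  4.5   3.4 -14.3] M [ 0.62 -0.52 -0.24] w 0.0388 rot [-90.    1.2 -70.6]
Flocal 5.4 1.8 -14.3
[{"x":-0.127,"y":-0.052,"z":0,"yaw":0,"jaw":-0.8},{"x":-0.129,"y":-0.047,"z":0,"yaw":0,"jaw":-0.8},{"x":-0.131,"y":-0.041,"z":0,"yaw":0,"jaw":-0.8},{"x":-0.132,"y":-0.036,"z":0,"yaw":0,"jaw":-0.8},{"x":-0.134,"y":-0.03,"z":0,"yaw":0,"jaw":-0.8},{"x":-0.135,"y":-0.025,"z":0,"yaw":0,"jaw":-0.8},{"x":-0.136,"y":-0.019,"z":0,"yaw":0,"jaw":-0.8},{"x":-0.136,"y":-0.013,"z":0,"yaw":0,"jaw":-0.8},{"x":-0.137,"y":-0.008,"z":0,"yaw":0,"jaw":-0.8},{"x":-0.137,"y":-0.002,"z":0,"yaw":0,"jaw":-0.8},{"x":-0.137,"y":0.004,"z":0,"yaw":0,"jaw":-0.8},{"x":-0.137,"y":0.01,"z":0,"yaw":0,"jaw":-0.8}]
end phi 1.5505434704030663
```

>>> play_rows --increments '[{"x":-0.127,"y":-0.045,"z":0,"yaw":0,"jaw":-0.8},{"x":-0.129,"y":-0.04,"z":0,"yaw":0,"jaw":-0.8},{"x":-0.131,"y":-0.036,"z":0,"yaw":0,"jaw":-0.8},{"x":-0.132,"y":-0.03,"z":0,"yaw":0,"jaw":-0.8},{"x":-0.134,"y":-0.026,"z":0,"yaw":0,"jaw":-0.8},{"x":-0.135,"y":-0.021,"z":0,"yaw":0,"jaw":-0.8},{"x":-0.136,"y":-0.015,"z":0,"yaw":0,"jaw":-0.8},{"x":-0.136,"y":-0.01,"z":0,"yaw":0,"jaw":-0.8},{"x":-0.137,"y":-0.004,"z":0,"yaw":0,"jaw":-0.8},{"x":-0.137,"y":0.001,"z":0,"yaw":0,"jaw":-0.8},{"x":-0.137,"y":0.006,"z":0,"yaw":0,"jaw":-0.8},{"x":-0.137,"y":0.012,"z":0,"yaw":0,"jaw":-0.8}]'

```text
t: 39.0
position: [0.586, 0.1245, 0.1767]
tool_rot: [-90.0, 0.8, -70.9]
force: [5.0, -2.2, -11.7]
width: 0.0385
```

```bash
python3 swing.py -1 '[-.042]*12' 0.05 -.001
```

```text
t 39.0 phi 1.565 R 0.1306 lx 0.0382 F [  5.   -2.2 -11.7] M [-0.54 -0.86 -0.05] w 0.0385 rot [-90.    0.8 -70.9]
Flocal 4.0 -3.7 -11.7
[{"x":-0.136,"y":0.014,"z":0,"yaw":0,"jaw":-0.8},{"x":-0.136,"y":0.019,"z":0,"yaw":0,"jaw":-0.8},{"x":-0.135,"y":0.025,"z":0,"yaw":0,"jaw":-0.8},{"x":-0.134,"y":0.031,"z":0,"yaw":0,"jaw":-0.8},{"x":-0.132,"y":0.036,"z":0,"yaw":0,"jaw":-0.8},{"x":-0.131,"y":0.042,"z":0,"yaw":0,"jaw":-0.8},{"x":-0.129,"y":0.047,"z":0,"yaw":0,"jaw":-0.8},{"x":-0.127,"y":0.052,"z":0,"yaw":0,"jaw":-0.8},{"x":-0.124,"y":0.058,"z":0,"yaw":0,"jaw":-0.8},{"x":-0.122,"y":0.063,"z":0,"yaw":0,"jaw":-0.8},{"x":-0.119,"y":0.068,"z":0,"yaw":0,"jaw":-0.8},{"x":-0.116,"y":0.073,"z":0,"yaw":0,"jaw":-0.8}]
end phi 1.060965201994352
```

>>> play_rows --increments '[{"x":-0.136,"y":0.016,"z":0,"yaw":0,"jaw":-0.8},{"x":-0.136,"y":0.021,"z":0,"yaw":0,"jaw":-0.8},{"x":-0.135,"y":0.027,"z":0,"yaw":0,"jaw":-0.8},{"x":-0.134,"y":0.032,"z":0,"yaw":0,"jaw":-0.8},{"x":-0.132,"y":0.037,"z":0,"yaw":0,"jaw":-0.8},{"x":-0.131,"y":0.043,"z":0,"yaw":0,"jaw":-0.8},{"x":-0.129,"y":0.048,"z":0,"yaw":0,"jaw":-0.8},{"x":-0.127,"y":0.053,"z":0,"yaw":0,"jaw":-0.8},{"x":-0.124,"y":0.059,"z":0,"yaw":0,"jaw":-0.8},{"x":-0.122,"y":0.064,"z":0,"yaw":0,"jaw":-0.8},{"x":-0.119,"y":0.069,"z":0,"yaw":0,"jaw":-0.8},{"x":-0.116,"y":0.074,"z":0,"yaw":0,"jaw":-0.8}]'

```text
t: 40.5
position: [0.5683, 0.1764, 0.1597]
tool_rot: [-89.9, -0.1, -71.2]
force: [2.8, -3.4, -1.2]
width: 0.0388
```

```bash
python3 swing.py -1 '[-.042]*12' 0.05 -.001
python3 - <<'E'
from rig import imaging
import cv2
f=imaging.grab_frame('scene'); cv2.imwrite('pics/s10.png',cv2.resize(f['pixels'][120:300,220:410,::-1],None,fx=3,fy=3))
E
```

```text
t 40.5 phi 1.1214 R 0.1305 lx 0.0385 F [ 2.8 -3.4 -1.2] M [-0.63 -0.04  0.15] w 0.0388 rot [-89.9  -0.1 -71.2]
Flocal 1.5 -4.1 -1.2
[{"x":-0.117,"y":0.071,"z":0,"yaw":0,"jaw":-0.8},{"x":-0.114,"y":0.075,"z":0,"yaw":0,"jaw":-0.8},{"x":-0.111,"y":0.08,"z":0,"yaw":0,"jaw":-0.8},{"x":-0.108,"y":0.085,"z":0,"yaw":0,"jaw":-0.8},{"x":-0.104,"y":0.089,"z":0,"yaw":0,"jaw":-0.8},{"x":-0.1,"y":0.093,"z":0,"yaw":0,"jaw":-0.8},{"x":-0.096,"y":0.098,"z":0,"yaw":0,"jaw":-0.8},{"x":-0.092,"y":0.101,"z":0,"yaw":0,"jaw":-0.8},{"x":-0.088,"y":0.105,"z":0,"yaw":0,"jaw":-0.8},{"x":-0.083,"y":0.109,"z":0,"yaw":0,"jaw":-0.8},{"x":-0.078,"y":0.112,"z":0,"yaw":0,"jaw":-0.8},{"x":-0.074,"y":0.115,"z":0,"yaw":0,"jaw":-0.8}]
end phi 0.61741050271705
```

View pics/s10.png

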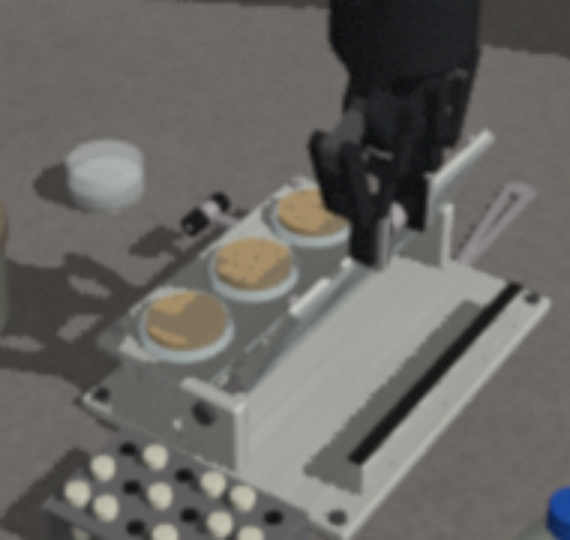

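The three dishes lie upside down on their lids in the cover (at (187,322), (253,265), (313,213)); the tray leaf is on its way back.

>>> play_rows --increments '[{"x":-0.117,"y":0.071,"z":0,"yaw":0,"jaw":-0.8},{"x":-0.114,"y":0.075,"z":0,"yaw":0,"jaw":-0.8},{"x":-0.111,"y":0.08,"z":0,"yaw":0,"jaw":-0.8},{"x":-0.108,"y":0.085,"z":0,"yaw":0,"jaw":-0.8},{"x":-0.104,"y":0.089,"z":0,"yaw":0,"jaw":-0.8},{"x":-0.1,"y":0.093,"z":0,"yaw":0,"jaw":-0.8},{"x":-0.096,"y":0.098,"z":0,"yaw":0,"jaw":-0.8},{"x":-0.092,"y":0.101,"z":0,"yaw":0,"jaw":-0.8},{"x":-0.088,"y":0.105,"z":0,"yaw":0,"jaw":-0.8},{"x":-0.083,"y":0.109,"z":0,"yaw":0,"jaw":-0.8},{"x":-0.078,"y":0.112,"z":0,"yaw":0,"jaw":-0.8},{"x":-0.074,"y":0.115,"z":0,"yaw":0,"jaw":-0.8}]'

```text
t: 42.05
position: [0.5525, 0.2227, 0.1108]
tool_rot: [-89.9, -0.2, -71.2]
force: [3.8, -3.8, -0.2]
width: 0.0391
```

```bash
python3 swing.py -1 '[-.038]*6+[-.03]*6' 0.05 -.001
```

```text
t 42.05 phi 0.5853 R 0.1305 lx 0.0385 F [ 3.8 -3.8 -0.2] M [-1.02 -0.31  0.12] w 0.0391 rot [-89.9  -0.2 -71.2]
Flocal 2.3 -4.8 -0.2
[{"x":-0.059,"y":0.109,"z":0,"yaw":0,"jaw":-0.8},{"x":-0.055,"y":0.111,"z":0,"yaw":0,"jaw":-0.8},{"x":-0.05,"y":0.113,"z":0,"yaw":0,"jaw":-0.8},{"x":-0.046,"y":0.115,"z":0,"yaw":0,"jaw":-0.8},{"x":-0.042,"y":0.117,"z":0,"yaw":0,"jaw":-0.8},{"x":-0.037,"y":0.118,"z":0,"yaw":0,"jaw":-0.8},{"x":-0.026,"y":0.094,"z":0,"yaw":0,"jaw":-0.8},{"x":-0.023,"y":0.095,"z":0,"yaw":0,"jaw":-0.8},{"x":-0.021,"y":0.096,"z":0,"yaw":0,"jaw":-0.8},{"x":-0.018,"y":0.096,"z":0,"yaw":0,"jaw":-0.8},{"x":-0.015,"y":0.097,"z":0,"yaw":0,"jaw":-0.8},{"x":-0.012,"y":0.097,"z":0,"yaw":0,"jaw":-0.8}]
end phi 0.17726271314106543
```

>>> play_rows --increments '[{"x":-0.059,"y":0.109,"z":0,"yaw":0,"jaw":-0.8},{"x":-0.055,"y":0.111,"z":0,"yaw":0,"jaw":-0.8},{"x":-0.05,"y":0.113,"z":0,"yaw":0,"jaw":-0.8},{"x":-0.046,"y":0.112,"z":0,"yaw":0,"jaw":-0.8},{"x":-0.042,"y":0.11,"z":0,"yaw":0,"jaw":-0.8},{"x":-0.037,"y":0.105,"z":0,"yaw":0,"jaw":-0.8},{"x":-0.026,"y":0.09,"z":0,"yaw":0,"jaw":-0.8},{"x":-0.023,"y":0.085,"z":0,"yaw":0,"jaw":-0.8},{"x":-0.018,"y":0.075,"z":0,"yaw":0,"jaw":-0.8},{"x":-0.015,"y":0.065,"z":0,"yaw":0,"jaw":-0.8},{"x":-0.012,"y":0.06,"z":0,"yaw":0,"jaw":-0.8},{"x":-0.01,"y":0.055,"z":0,"yaw":0,"jaw":-0.8}]'

```text
t: 43.55
position: [0.5475, 0.2376, 0.0642]
tool_rot: [-89.9, -0.3, -71.3]
force: [2.8, -4.2, 0.4]
width: 0.039
```

```bash
python3 swing.py -1 '[-.018]*10' 0.05 -.001
```

```text
t 43.55 phi 0.2057 R 0.1305 lx 0.0386 F [ 2.8 -4.2  0.4] M [-0.99 -0.2   0.18] w 0.039 rot [-89.9  -0.3 -71.3]
Flocal 1.3 -4.9 0.4
[{"x":-0.007,"y":0.058,"z":0,"yaw":0,"jaw":-0.8},{"x":-0.006,"y":0.058,"z":0,"yaw":0,"jaw":-0.8},{"x":-0.005,"y":0.058,"z":0,"yaw":0,"jaw":-0.8},{"x":-0.004,"y":0.059,"z":0,"yaw":0,"jaw":-0.8},{"x":-0.003,"y":0.059,"z":0,"yaw":0,"jaw":-0.8},{"x":-0.002,"y":0.059,"z":0,"yaw":0,"jaw":-0.8},{"x":-0.001,"y":0.059,"z":0,"yaw":0,"jaw":-0.8},{"x":0.0,"y":0.059,"z":0,"yaw":0,"jaw":-0.8},{"x":0.001,"y":0.059,"z":0,"yaw":0,"jaw":-0.8},{"x":0.002,"y":0.059,"z":0,"yaw":0,"jaw":-0.8}]
end phi 0.025650907633506834
```

>>> play_rows --increments '[{"x":-0.007,"y":0.06,"z":0,"yaw":0,"jaw":-0.8},{"x":-0.006,"y":0.06,"z":0,"yaw":0,"jaw":-0.8},{"x":-0.005,"y":0.06,"z":0,"yaw":0,"jaw":-0.8},{"x":-0.004,"y":0.06,"z":0,"yaw":0,"jaw":-0.8},{"x":-0.003,"y":0.06,"z":0,"yaw":0,"jaw":-0.8},{"x":-0.002,"y":0.06,"z":0,"yaw":0,"jaw":-0.8},{"x":-0.001,"y":0.058,"z":0,"yaw":0,"jaw":-0.8},{"x":0,"y":0.055,"z":0,"yaw":0,"jaw":-0.8},{"x":0.001,"y":0.05,"z":0,"yaw":0,"jaw":-0.8},{"x":0.001,"y":0.045,"z":0,"yaw":0,"jaw":-0.8},{"x":0.001,"y":0.04,"z":0,"yaw":0,"jaw":-0.8}]'

```text
t: 44.92
position: [0.5472, 0.2385, 0.0382]
tool_rot: [-89.9, -0.3, -71.3]
force: [2.0, -5.0, 2.3]
width: 0.0391
```

```bash
python3 swing.py -1 '[-.012]*3' 0.05 -.001
```

```text
t 44.92 phi 0.0064 R 0.1305 lx 0.0386 F [ 2.  -5.   2.3] M [-1.01 -0.19  0.24] w 0.0391 rot [-89.9  -0.3 -71.3]
Flocal 0.2 -5.4 2.3
[{"x":0.003,"y":0.039,"z":0,"yaw":0,"jaw":-0.8},{"x":0.003,"y":0.039,"z":0,"yaw":0,"jaw":-0.8},{"x":0.004,"y":0.039,"z":0,"yaw":0,"jaw":-0.8}]
end phi -0.029570196165472584
```

>>> play_rows --increments '[{"x":0,"y":0.035,"z":0,"yaw":0,"jaw":-0.8},{"x":0,"y":0.035,"z":0,"yaw":0,"jaw":-0.8},{"x":0,"y":0.03,"z":0,"yaw":0,"jaw":-0.8}]'

```text
t: 45.3
position: [0.5473, 0.2385, 0.037]
tool_rot: [-89.8, -0.4, -71.3]
force: [-0.7, -6.8, 18.7]
width: 0.0386
```

```bash
python3 swing.py -1 '[-.012]*3' 0.05 -.001
```

```text
t 45.3 phi -0.0033 R 0.1305 lx 0.0387 F [-0.7 -6.8 18.7] M [-1.47  0.67  0.21] w 0.0386 rot [-89.8  -0.4 -71.3]
Flocal -2.9 -6.2 18.7
[{"x":0.003,"y":0.039,"z":0,"yaw":0,"jaw":-0.8},{"x":0.004,"y":0.039,"z":0,"yaw":0,"jaw":-0.8},{"x":0.004,"y":0.039,"z":0,"yaw":0,"jaw":-0.8}]
end phi -0.03932956943335458
```

>>> play_rows --increments '[{"x":0,"y":-0.02,"z":0,"yaw":0,"jaw":-0.2},{"x":0,"y":0,"z":0,"yaw":0,"jaw":0.3},{"x":0,"y":0,"z":0,"yaw":0,"jaw":0.3},{"x":0,"y":0,"z":0,"yaw":0,"jaw":0.3},{"x":0,"y":-0.15,"z":0,"yaw":0,"jaw":0.3},{"x":0,"y":-0.3,"z":0,"yaw":0,"jaw":0.3},{"x":0,"y":-0.4,"z":0,"yaw":0,"jaw":0.3},{"x":0,"y":-0.5,"z":0,"yaw":0,"jaw":0.3},{"x":0,"y":-0.5,"z":0,"yaw":0,"jaw":0.3},{"x":0,"y":-0.5,"z":0,"yaw":0,"jaw":0.3},{"x":-0.2,"y":-0.3,"z":0,"yaw":0,"jaw":0.3},{"x":0,"y":0,"z":0,"yaw":0,"jaw":0.3}]'

```text
t: 46.8
position: [0.5433, 0.2505, 0.1534]
tool_rot: [-89.5, -0.1, -71.2]
force: [-0.2, 0.5, 0.6]
width: 0.0554
```

Run:
```python
from rig import imaging,robot
from h import *
s=robot.sense();print(s['t'],s['position'],s['force'],s['width'])
f=imaging.grab_frame('scene'); pickle.dump(f,open('/tmp/sf.pkl','wb'));cv2.imwrite('pics/s11.png',cv2.resize(f['pixels'][120:300,220:410,::-1],None,fx=4,fy=3))
f=imaging.grab_frame('top'); pickle.dump(f,open('/tmp/tf.pkl','wb'));cv2.imwrite('pics/t11.png',f['pixels'][:,:,::-1])
P,m=cloud(pickle.load(open('/tmp/sf.pkl','rb')))
from fit import model
X0,Y0,A=0.5533,.10186,.33077
d=P[...,:2]-[X0,Y0]; lx=d[...,0]*np.cos(A)+d[...,1]*np.sin(A); ly=-d[...,0]*np.sin(A)+d[...,1]*np.cos(A)
for nm,y in(('tray',(.085,.098)),('cover',(-.098,-.092))):
    q=m&(abs(lx)<.1)&(ly>y[0])&(ly<y[1])&(P[...,2]>.02); print(nm,np.median(P[...,2][q]),q.sum())
q=m&(abs(lx+.04)<.015)&(abs(ly+.13)<.008); print('cover handle top',P[...,2][q].max() if q.any() else None)
q=m&(abs(lx-.04)<.015)&(abs(ly-.13)<.008); print('tray handle top',P[...,2][q].max() if q.any() else None)
```

```text
46.8 [0.54330473 0.25053137 0.15341339] [-0.20912789  0.47706665  0.62803798] 0.055439917010279297
tray 0.04686026255270048 481
cover 0.04649692743266187 143
cover handle top 0.051381056103656286
tray handle top 0.24562972995073556
```

View pics/s11.png

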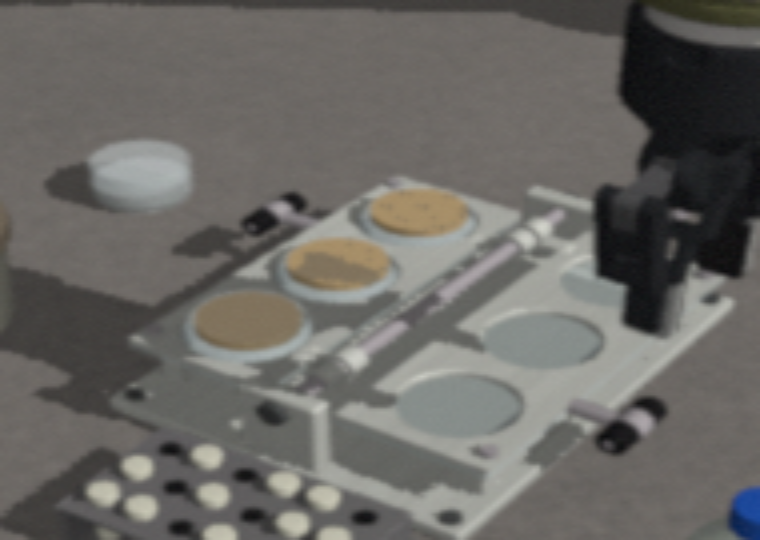

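View pics/t11.png

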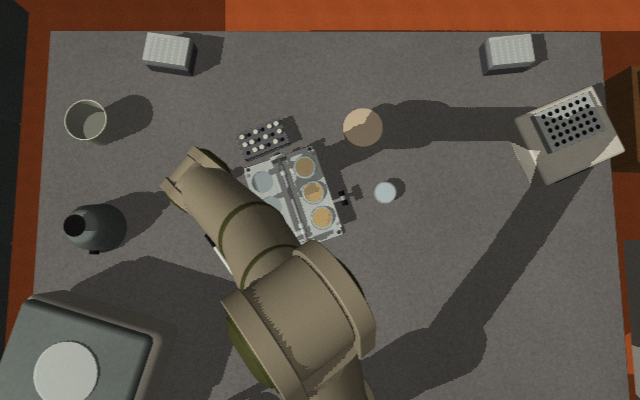

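Run:
```python
from h import *
X0,Y0,A=0.5533,.10186,.33077
for n in('tf','sf'):
    P,m=cloud(pickle.load(open(f'/tmp/{n}.pkl','rb')))
    d=P[...,:2]-[X0,Y0]; lx=d[...,0]*np.cos(A)+d[...,1]*np.sin(A); ly=-d[...,0]*np.sin(A)+d[...,1]*np.cos(A)
    q=m&(P[...,2]>.052)&(P[...,2]<.064)&(ly<-.02)&(ly>-.12)
    for a,b in((-.11,-.036),(-.036,.036),(.036,.11)):
        w=q&(lx>a)&(lx<b); print(n,w.sum(),P[w][:,2].mean().round(4),P[w][:,2].std().round(4),'ctr',lx[w].mean().round(4),ly[w].mean().round(4))
from rig import robot
s=robot.sense();print(s['t'],s['force']); robot.hand_in()
```

```text
tf 332 0.0569 0.0023 ctr -0.0723 -0.0575
tf 322 0.0572 0.0023 ctr 0.0001 -0.0567
tf 325 0.0567 0.0025 ctr 0.072 -0.0574
sf 362 0.0572 0.0017 ctr -0.0702 -0.0576
sf 419 0.0571 0.0018 ctr 0.0019 -0.0579
sf 477 0.0573 0.0018 ctr 0.0733 -0.0577
46.9 [-0.32403962 -0.4636876  -0.41737562]
the job is handed in; nothing more can be done
```

I turned the three dishes over and handed the job in at 46.9 s of the 64 s allowed; no verdict came back. The steps went in the order asked:
1. I gripped the cover leaf's handle by its flat bar ends and swung the cover shut.
2. I took the tray leaf's handle and turned the shut cradle over to its stop at 3.14 rad.
3. I folded the empty tray leaf back to 0 and let go.

**Leaves:** the last pictures show both leaves flat, with plate tops about 46–47 mm above the table.

**Dishes:** all three lie upside down in the cover cups. Their undersides measured about 57 mm high (57.5 mm expected), and all three look level and centred. The lids are clear, so I judged them seated from that height and the picture, not from separate measurements.

**Forces:** at the ends of my moves the wrist force peaked at about 27 N, pressing lightly on the 3.14 rad stop. The gripper ended open, well above the cradle, touching nothing.

**Other bench items:** I did not touch any of them. In the last pictures the tube rack, tub and spare dishes look unmoved. The bottle, marker and forceps were mostly hidden behind the arm in the top view, so I could not fully check those.

**Check that did not work:** the height reading on the tray handle was blocked by the gripper. I took the tray leaf's closed position from its plate height and the stop contact instead.

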